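Hold the reference tile flush on the sloped gloss reader

ROBOT

A 6-joint arm with a two-finger parallel gripper is mounted at the origin on a cart in front of the work surface, level with it; the furniture and walls round the work are solid. World frame = base frame: x ahead of the robot, y to its left, z up, the work surface at z = 0. Lengths are in m, angles in rad, forces in N, time in s.
With the tool pointing down it reaches from about 0.375 to 0.9 m from the base axis. Payload 3.1 kg.
Tool frame: the origin (TCP) lies at the very end of the fingers, on their centre line; the grasp point (between the pads) lies 19 mm behind it (hold_point_z is the distance from the TCP to the grasp point, in m); y points along the fingers, z is the direction in which the jaws open and shut, and the axes are right-handed (so a half turn about y gives the same grasp; the last joint's range is limited). The gripper opens to 85 mm and grips with 20 to 120 N. Pads are 22 mm wide; open, the fingers measure 114 mm over their backs; the gripper's body (76 mm by 85 mm) begins 54 mm behind the grasp point. The pads swing forward as they close: fully open they stand 13 mm farther back than shut.
Start: joints at [-1.323, 0.527, 1.433, -0, 1.181, -0.178], TCP at [0.258, -0.569, 0.231] pointing down, gripper open.
Joint ranges: [-3.08, 3.08], [-0.75, 2.2], [0.22, 2.44], [-1.43, 4.57], [0, 2.65], [-2.85, 2.85]. Speed limits (rad/s): [2.79, 2.79, 3.14, 3.14, 3.14, 3.14].

INTERFACE

Orientations are given as [roll, pitch, yaw] about the fixed x, y, z axes, in that order (R = Rz(yaw) Ry(pitch) Rx(roll)).
In Python, from plant import * gives the robot as it stands. The module is installed in compiled form; this text tells all that it offers.
- The arm moves only by the tool send_rows, never from a script. Its argument "increments" is a list of rows, each an object with "delta_pos": the shift along the tool's x, y, z in units of 50 mm (1.0 is 50 mm), a list of three; "yaw": the turn about the tool's y in units of 10 degrees (1.0 is 10 degrees). In form: [{"delta_pos": [tx, ty, tz], "yaw": yaw}, ...]. A call has 1 to 8 rows; each row is the pose to reach, as a shift and turn from the pose measured when the call began, along the tool's axes at that moment; what a row does not reach only later rows make up. A row lasts 1/8 s, in which the tool goes at most 62.5 mm and 10.7 degrees, less where a joint would pass 70% of its speed; a pose out of reach is approached as far as the arm can. A call with a gripper value outside its range is refused whole. "fingers" is the opening in per cent of the stroke, from 0 (shut) to 100 (fully open), set as the call begins (left out, the last holds). The fingers move at their own pace and stop on an object; the grip force is fixed at half the most. Time passes only in rows, so rows that repeat a pose let the fingers close. It gives the time, the measured TCP pose, the force and the opening at its end, in the units of the state.
- read_state(): the state, without advancing time (a new reading comes with each control period).
- read_camera(name): name is "scene" or "top"; returns the picture (400x640x3 uint8, blue, green, red); there is no depth.
- camera_model(name): a dict with "K" (3x3 intrinsics, pixels), "k1" (the pictures are not rectified: a ray, as slopes to the right and down, at radius r is drawn at 1 + k1 r^2 times it, then the intrinsics apply), "xyz" and "orientation" of the camera in the world. Camera axes: x right, y up, looking along -z (the intrinsics and any distortion apply to the point x, -y, -z); pixel columns grow to the right and rows downward; lengths in m; the calibration is good to about 2 mm. A picture is of the moment at which its call begins. camera_model takes no time and is no camera call.
- sign_off(): hands the job in, once; it reports no verdict.
The state is a dict: "clock": time; "joint_positions": joint angles; "qvel": joint speeds; "effort": joint torques, N m; "tool_pos": TCP position; "ee_rot": TCP orientation; "ft_force": force on the tool from outside, world axes, zero at the start; "wrist_torque": the same for the moment, N m; "gripper_width": opening from 0.0 (shut) to 1.0 (fully open).
Only numpy, scipy, OpenCV 4.12 (cv2) and the standard library are available. Lean on these libraries where they do the work, as an engineer would, in place of code of your own. Each camera call takes 0.05 s, during which the arm holds its last target.

TASK

Calibrate the gloss reader: lift the lid off the round dish by its knob and set it, knob up and without dropping it, on the bare table clear of the dish; then take the white reference tile out by its bar handle, tilt it to match the reader's sloped stage plate and press its glazed underside gently against the plate, flush and centred, so that the sprung plate gives by about half its 8 mm travel. Finish while holding it there in the gripper, still and flush; do not let go, do not shift the reader's tilt, and leave everything else on the table where it is.

Things in the scene. Friction and masses are not known exactly. Their poses are not given: they have to be found in the camera images.
- dish_mouth (a point): Centre of the mouth, level with the rim, of a round terracotta-brown dish fixed to the table: 142 mm across outside, 132 mm inside, rim 54 mm above the table, inner floor 5 mm above the table. z up.
- dish_lid: Loose terracotta-brown lid (about 0.22 kg) on the dish: a flange 148 mm across and 8 mm thick whose underside lies 4 mm above the origin; below it a 122 mm plug fits loosely into the mouth. Origin: centre of the plug's underside, the surface it stands on when set on the table. z up through the knob.
- lid_knob (a point): Middle of the lid's round knob, 28 mm above the lid's origin. The knob is 22 to 28 mm thick and 28 mm high, from 14 mm below this point to 12 mm above it. z up.
- ref_tile: Loose reference tile (about 90 g) lying handle up in the dish: a white glazed disc 64 mm across and 8 mm thick with a pale wooden bar handle standing on its back. Origin: centre of the disc's flat underside. z points from the disc to the handle, x along the bar.
- tile_handle (a point): Middle of the tile's bar handle, 24 mm above the disc's underside. The bar is 44 mm long (x), 16 mm thick (y) and 32 mm high, from the disc's back 8 mm above the underside to 40 mm above it. Axes as the tile's.
- tile_face (a point): Centre of the disc's flat underside, the measuring face. Axes as the tile's: z points into the tile, towards the handle.
- reader: Bench gloss reader, fixed to the table: grey foot 135x125x18 mm with two grey cheeks that carry a tilting white head (82x90x30 mm). Origin: centre of the foot's underside; x points away from the sloped face's low edge, which is the side towards the robot, z up. The head's pivot lies 66 mm above it.
- reader_head (a joint): Slope of the head, rad: 0 is level; the face leans towards the reader's -x side, 0.25 to 0.58 as set. The pivot is clamped stiff and is not to be moved.
- reader_plate (a joint): How far the sprung stage plate is pressed in along the face's normal, m: 0 out, 0.008 fully in. About 3 N starts it, then 1 N more per mm.
- plate_face (a point): Centre of the round, flat metal stage plate, 56 mm across, on the reader's sloped head, on its outer face; the plate stands 18 mm proud of the sloped white head when out. z is the face's outward normal, x points up the slope.
- elephant_a_c (a point): Bystander, to be left alone: flat clay elephant, 51x68x7 mm. Point half-way up its middle; on the table.
- timer_c (a point): Bystander, to be left alone: round wind-up timer, 63 mm across, 43 mm high. Point half-way up its middle; on the table.
- head_edge (a point): Middle of the head's lower front edge, 40 mm from the pivot; it moves only if the head's slope is changed. Axes as the plate's.
Not all that is in view belongs to the job. Leave any yellow look-alike of the dish_lid alone.

How it is judged:
On the way, in this order (a step that is already met when the one before it is completed fails the run):
1. the lid is lifted off the dish, in the gripper (height (world z) of lid_knob above 0.09 m and contact force between the fingers and dish_lid above 0.5 N and angle between lid_knob's own z axis and vertical below 0.4 rad), for 0.1 s.
2. the lid lies knob up on the table clear of the dish, let go (height (world z) of lid_knob below 0.034 m and angle between lid_knob's own z axis and vertical below 0.1 rad and horizontal distance between lid_knob and dish_mouth above 0.135 m and contact force between the fingers and dish_lid below 0.2 N), for 0.2 s.
3. the tile is lifted out of the dish in the gripper (height (world z) of tile_face above 0.06 m and contact force between the fingers and ref_tile above 1 N and contact force between ref_tile and reader below 0.1 N), for 0.1 s.
At the end, for the whole second after the job is handed in: Tile held in the fingers, its underside on the stage plate: parallel within 0.05 rad, centres within 12 mm, pressed with over 2 N so that the plate is in by over 2 mm, still; lid knob up on the table, let go, its centre over 135 mm from the dish's (all of step 2 and angle between the z axis of tile_face and the z axis of plate_face, either way round below 0.05 rad and distance between tile_face and plate_face below 0.012 m and z of tile_handle in the frame of plate_face above 0.015 m and contact force between ref_tile and reader_plate above 2 N and value of joint reader_plate above 0.002 m and contact force between the fingers and ref_tile above 1 N and linear speed of ref_tile below 0.02 m/s); the arm keeps its last pose, push and grip.
It fails at once if the lid is dropped or flung (faster than 1 m/s) (linear speed of dish_lid above 1 m/s).
It fails at once if the tile is pressed on the reader with more than 30 N (contact force between ref_tile and reader above 30 N).
It fails at once if the reader's head is pushed out of its slope (its edge moves over 3 mm) (distance of head_edge from where it was at the start of the episode above 0.003 m).
It fails at once if a bystander is moved by more than 30 mm (distance of any of elephant_a_c, timer_c from where it was at the start of the episode above 0.03 m).
It also fails if it takes over 61 s, if anything falls off the work surface, if the arm or the gripper's body presses on something with over 40 N, if the wrist force passes 120 N, or if a joint passes its speed limit or range.

## Working session

There is one attempt and no reset: what is moved stays moved. The work goes in short steps, Python scripts to look and compute and a tool call to move; the robot and the scene stay as the last step left them, time stands still between calls to the robot, and variables do not carry over. Pictures are saved under pics/ and viewed, and the job is handed in when it is done.

Besides the shell and the picture viewer there is one more tool, called after "Emit:" as a command line: name --argument value ..., lists and objects as JSON in quotes. send_rows: Moves the arm, as the interface text tells. Its arguments: {"type":"object","properties":{"increments":{"type":"array","items":{"type":"object","properties":{"delta_pos":{"type":"array","items":{"type":"number"}},"yaw":{"type":"number"}}}},"fingers":{"type":"number"}},"required":["increments"]}

```bash
mkdir -p pics; cat > h.py <<'E'
from plant import *
import numpy as np, cv2
from scipy.spatial.transform import Rotation as R
def rot(rpy): return R.from_euler('xyz',rpy).as_matrix()
def ray(name,u,v):
    m=camera_model(name);K=np.array(m['K']);x=(u-K[0,2])/K[0,0];y=(v-K[1,2])/K[1,1]
    k=m['k1'];a,b=x,y
    for _ in range(30):
        s=1+k*(a*a+b*b);a,b=x/s,y/s
    d=rot(m['orientation'])@np.array([a,-b,-1]);return np.array(m['xyz']),d/np.linalg.norm(d)
def onz(name,u,v,z):
    o,d=ray(name,u,v);return o+d*(z-o[2])/d[2]
def proj(name,p):
    m=camera_model(name);K=np.array(m['K']);c=rot(m['orientation']).T@(np.array(p)-np.array(m['xyz']))
    a,b=c[0]/-c[2],-c[1]/-c[2];s=1+m['k1']*(a*a+b*b)
    return K[0,0]*a*s+K[0,2],K[1,1]*b*s+K[1,2]
E
python3 - <<'E'
from h import *
for n in('scene','top'):
    cv2.imwrite(f'pics/{n}0.png',read_camera(n));print(n,camera_model(n))
print(read_state())
E
```

```text
scene {'K': array([[407.17170381,   0.        , 313.74287136],
       [  0.        , 407.17170381, 194.76129884],
       [  0.        ,   0.        ,   1.        ]]), 'k1': 0.021235586918241067, 'xyz': array([0.09432288, 0.63422628, 1.10124995]), 'orientation': array([ 0.68651614, -0.01462537, -2.62863341])}
top {'K': array([[482.75483744,   0.        , 322.06359688],
       [  0.        , 482.75483744, 200.28394741],
       [  0.        ,   0.        ,   1.        ]]), 'k1': -0.12008179923947536, 'xyz': array([ 0.21465079, -0.08395959,  1.66029816]), 'orientation': array([ 0.17936592,  0.00249411, -1.58586743])}
{'clock': 0.1, 'joint_positions': array([-1.32344459e+00,  5.28407841e-01,  1.43379440e+00,  1.16324466e-05,
        1.18140051e+00, -1.78520893e-01]), 'qvel': array([-0.00029629, -0.0024335 , -0.00350694,  0.00070621, -0.00169862,
        0.00054151]), 'effort': array([-5.90232912e-05, -4.43303347e+01, -1.78585929e+01, -2.38604598e-04,
        3.89093664e-03,  7.40822976e-07]), 'tool_pos': array([ 0.25805228, -0.56852101,  0.23040376]), 'ee_rot': array([-1.57277257e+00,  3.67522252e-04, -2.71572482e+00]), 'ft_force': array([ 0.19683702, -0.49056378,  0.22967439]), 'wrist_torque': array([-0.04807148,  0.01773261,  0.05313393]), 'gripper_width': 1.0042619537314492}
```

View pics/scene0.png

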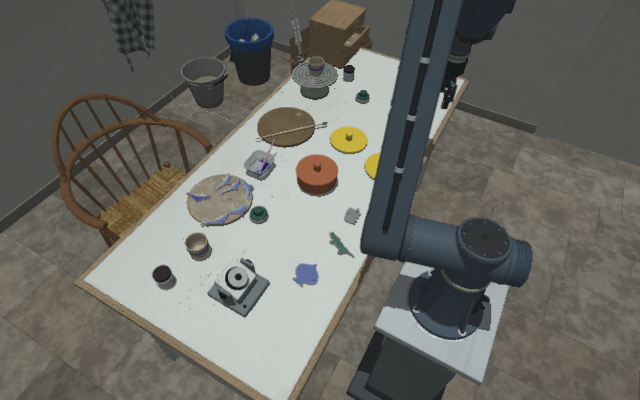

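View pics/top0.png

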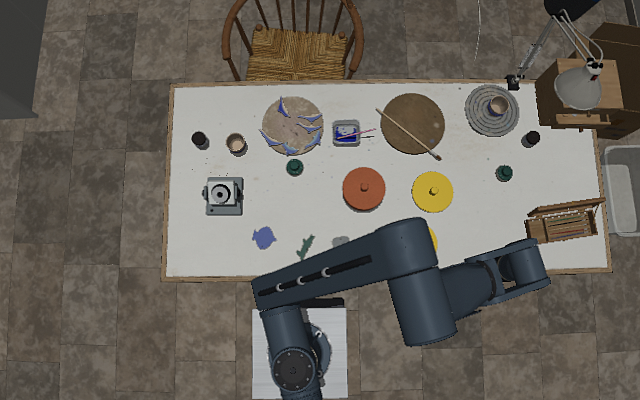

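```bash
python3 - <<'E'
from h import *
t=cv2.imread('pics/top0.png');s=cv2.imread('pics/scene0.png')
def c(im,u,v,w,h,k): return cv2.resize(im[v-h:v+h,u-w:u+w],None,fx=k,fy=k,interpolation=cv2.INTER_CUBIC)
a=np.hstack([c(t,222,196,32,32,6),c(s,238,282,32,32,6)])
b=np.hstack([c(t,380,205,64,42,3),c(s,335,165,64,42,3)])
b=cv2.resize(b,(768,252)); cv2.imwrite('pics/c0.png',np.vstack([a,b]))
def blob(im,lo,hi,box,name,z,exc=None):
    hsv=cv2.cvtColor(im,cv2.COLOR_BGR2HSV);m=cv2.inRange(hsv,lo,hi);k=np.zeros_like(m);x0,y0,x1,y1=box;k[y0:y1,x0:x1]=m[y0:y1,x0:x1]
    cs,_=cv2.findContours(k,0,2);cc=max(cs,key=cv2.contourArea);M=cv2.moments(cc);u,v=M['m10']/M['m00'],M['m01']/M['m00']
    print(name,(u,v),cv2.contourArea(cc),cv2.boundingRect(cc),onz(name,u,v,z));return cc
cc=blob(t,(0,80,40),(15,255,255),(330,150,400,225),'top',0.062)
(e)=cv2.fitEllipse(cc);print(e)
p=np.array([onz('top',*q[0],0.06)[:2] for q in cc.astype(float)]);print(p.max(0)-p.min(0),(p.max(0)+p.min(0))/2)
blob(s,(0,80,40),(15,255,255),(290,145,345,200),'scene',0.062)
for n,u,v,z in[('top',364,187,.09),('scene',317.5,166,.085),('top',432,191,.01),('top',430,240,.01),('scene',348,139,.01),('scene',374,166,.01),('top',221,195,.1),('scene',237,279,.1),('top',341,240,.004),('scene',352,215,.004),('top',264,238,.004),('top',306,246,.004),('top',294,168,.02),('top',505,173,.02)]: print(n,u,v,onz(n,u,v,z).round(3))
E
```

```text
top (363.3276292335116, 188.39881164587047) 1402.5 (343, 167, 42, 44) [ 0.54315767 -0.22451036  0.062     ]
((363.2290954589844, 188.37457275390625), (42.17656707763672, 42.58253479003906), 22.97079086303711)
[0.14896636 0.14041514] [ 0.54391255 -0.22541932]
scene (316.4924960505529, 173.7810689836756) 1266.0 (296, 155, 42, 39) [ 0.53675514 -0.20155533  0.062     ]
top 364 187 [ 0.542 -0.224  0.09 ]
scene 317.5 166 [ 0.542 -0.216  0.085]
top 432 191 [ 0.541 -0.47   0.01 ]
top 430 240 [ 0.369 -0.454  0.01 ]
scene 348 139 [ 0.542 -0.465  0.01 ]
scene 374 166 [ 0.394 -0.384  0.01 ]
top 221 195 [0.521 0.25  0.1  ]
scene 237 279 [0.519 0.273 0.1  ]
top 341 240 [ 0.375 -0.147  0.004]
scene 352 215 [ 0.368 -0.145  0.004]
top 264 238 [0.386 0.118 0.004]
top 306 246 [ 0.356 -0.027  0.004]
top 294 168 [0.628 0.012 0.02 ]
top 505 173 [ 0.6   -0.735  0.02 ]
```

View pics/c0.png

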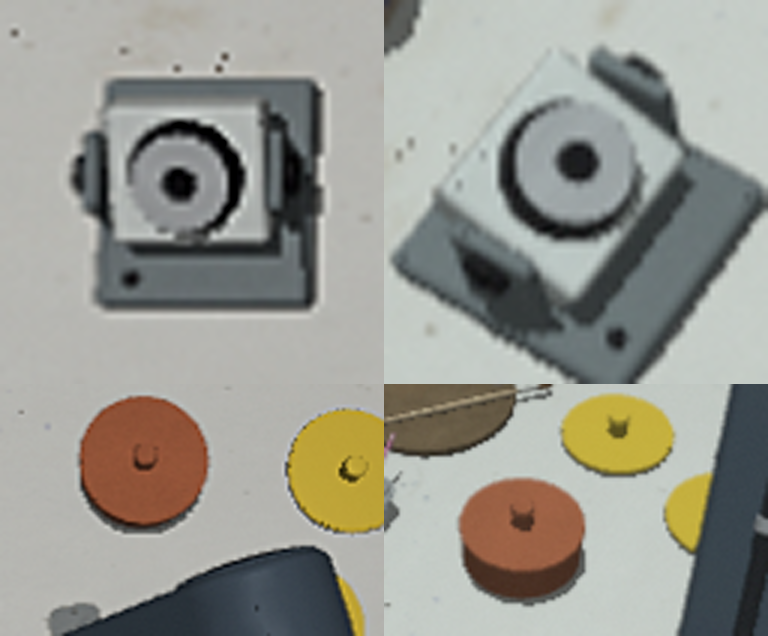

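```bash
cat >> h.py <<'E'
def tri(a,b):
    o1,d1=ray('top',*a);o2,d2=ray('scene',*b)
    A=np.stack([d1,-d2],1);t=np.linalg.lstsq(A,o2-o1,rcond=None)[0]
    p,q=o1+d1*t[0],o2+d2*t[1];return (p+q)/2,np.linalg.norm(p-q)
E
python3 - <<'E'
from h import *
t=cv2.imread('pics/top0.png');s=cv2.imread('pics/scene0.png')
# dark hole in plate & plate centroid
for n,im,(u,v) in(('top',t,(220,195)),('scene',s,(238,277))):
    g=cv2.cvtColor(im,cv2.COLOR_BGR2GRAY);r=5
    w=np.clip(110-g[v-r:v+r+1,u-r:u+r+1].astype(float),0,None);yy,xx=np.mgrid[v-r:v+r+1,u-r:u+r+1]
    print(n,(w*xx).sum()/w.sum(),(w*yy).sum()/w.sum());print(g[v-13:v+14,u-13:u+14] if 0 else '')
print('plate',tri((220,194.5),(238.2,276.7)))
print('knob',tri((364.5,187.2),(317.3,167.)))
# foot corners top: crop/6+ (190,164)
for cx,cy in((105,80),(320,80),(98,305),(315,305)):
    print(onz('top',190+cx/6,164+cy/6,.018))
# head corners scene/top
T=lambda x,y:(190+x/6,164+y/6); S=lambda x,y:(206+(x-384)/6,250+y/6)
for a,b in(((106,100),(558,50)),((267,100),(690,150)),((110,242),(437,192)),((268,242),(573,300))):
    print('head',tri(T(*a),S(*b)))
print(read_state()['ee_rot'],rot(read_state()['ee_rot']))
E
```

```text
top 219.44405440982888 194.1974550241334

scene 237.87434343434344 276.5361616161616

plate (array([0.52756128, 0.25818941, 0.0803639 ]), np.float64(0.0029336431935257355))
knob (array([ 0.54737402, -0.22802906,  0.06563863]), np.float64(0.001828261439229675))
[0.60067793 0.31704531 0.018     ]
[0.59838786 0.19003992 0.018     ]
[0.46744423 0.31740426 0.018     ]
[0.46568198 0.19101526 0.018     ]
head (array([0.53324265, 0.2665336 , 0.19623565]), np.float64(0.030732997461081425))
head (array([0.54951754, 0.20956084, 0.01861506]), np.float64(0.0752984553617805))
head (array([0.51845734, 0.30430465, 0.12436668]), np.float64(0.0730054855568304))
head (array([ 0.54338196,  0.25042284, -0.10781227]), np.float64(0.03936082763802715))
[-1.57277257e+00  3.67522252e-04 -2.71572482e+00] [[-9.10680502e-01 -4.81711094e-04  4.13111113e-01]
 [-4.13111230e-01  1.95154802e-03 -9.10678485e-01]
 [-3.67522244e-04 -9.99997980e-01 -1.97623699e-03]]
```

```bash
python3 - <<'E'
from h import *
T=lambda x,y:(190+x/6,164+y/6); S=lambda x,y:(206+(x-384)/6,250+y/6)
for k,a,b in(('+x+y',(106,100),(437,192)),('+x-y',(267,100),(558,50)),('-x+y',(110,242),(573,300)),('-x-y',(268,242),(690,150))):
    print('head',k,tri(T(*a),S(*b)))
for k,a,b in(('foot -x-y',(315,305),(766,195)),('foot+x+y',(98,80),(394,262)),('foot dot',(131,278),(617,338))):
    print(k,tri(T(*a),S(*b)))
print('yellow',tri((432,191),(348,140)))
t=cv2.imread('pics/top0.png');s=cv2.imread('pics/scene0.png')
for n,im,box in(('top',t,(405,165,460,218)),('scene',s,(328,122,370,155))):
    h=cv2.cvtColor(im,cv2.COLOR_BGR2HSV);x0,y0,x1,y1=box
    m=cv2.inRange(h,(20,120,60),(35,255,255))[y0:y1,x0:x1];cs,_=cv2.findContours(m,0,2);c=max(cs,key=cv2.contourArea)+[x0,y0]
    p=np.array([onz(n,*q[0],.01)[:2] for q in c.astype(float)]);print(n,p.max(0)-p.min(0),(p.max(0)+p.min(0))/2)
E
```

```text
head +x+y (array([0.57582466, 0.30200437, 0.07699226]), np.float64(0.0012705978819223312))
head +x-y (array([0.57564902, 0.21150298, 0.07031769]), np.float64(0.0011325116604281))
head -x+y (array([0.50060628, 0.3047871 , 0.04812104]), np.float64(0.0034499429619623432))
head -x-y (array([0.49920841, 0.21426771, 0.04535855]), np.float64(0.002346598305810643))
foot -x-y (array([ 0.47121898,  0.1956636 , -0.00562172]), np.float64(0.004015511143570191))
foot+x+y (array([0.60079675, 0.32156236, 0.01550411]), np.float64(0.0011516354839812227))
foot dot (array([0.48477836, 0.29972203, 0.01491087]), np.float64(0.002746608698622084))
yellow (array([ 0.54395513, -0.4732047 , -0.00274056]), np.float64(0.0008834133209600034))
top [0.1432588  0.14365096] [ 0.5381142 -0.4706871]
scene [0.1442622  0.14689519] [ 0.53978283 -0.46581275]
```

```bash
cat >> h.py <<'E'
def plan(*ps):
    s=read_state();M=rot(s['ee_rot'])
    for p in ps: print((M.T@(np.array(p)-s['tool_pos'])/.05).round(3))
E
python3 -c "
from h import *
plan((.542,-.2245,.18),(.542,-.2245,.12))"
```

```text
[-8.014  1.019 -3.918]
[-8.013  2.219 -3.915]
```

Emit:
send_rows --increments '[{"delta_pos": [-1.0,0.1,-0.5]},{"delta_pos": [-2.0,0.3,-1.0]},{"delta_pos": [-3.0,0.4,-1.5]},{"delta_pos": [-4.0,0.5,-2.0]},{"delta_pos": [-5.0,0.6,-2.5]},{"delta_pos": [-6.0,0.8,-3.0]},{"delta_pos": [-7.0,0.9,-3.5]},{"delta_pos": [-8.0,1.0,-3.9]}]' --fingers 100

```text
invalid input at $.increments[0]: expected keys delta_pos, yaw
```

```bash
python3 -c "
from h import *
print(read_state())
plan((.542,-.2245,.12),(.542,-.2245,.068))
for n in('scene','top'): cv2.imwrite(f'pics/{n}1.png',read_camera(n))
a=cv2.imread('pics/scene1.png')[100:250,220:420];b=cv2.imread('pics/top1.png')[120:270,280:480]
cv2.imwrite('pics/c1.png',cv2.resize(np.hstack([a,b]),(800,300)))"
```

```text
{'clock': 0.1, 'joint_positions': array([-1.32344459e+00,  5.28407841e-01,  1.43379440e+00,  1.16324466e-05,
        1.18140051e+00, -1.78520893e-01]), 'qvel': array([-0.00029629, -0.0024335 , -0.00350694,  0.00070621, -0.00169862,
        0.00054151]), 'effort': array([-5.90232912e-05, -4.43303347e+01, -1.78585929e+01, -2.38604598e-04,
        3.89093664e-03,  7.40822976e-07]), 'tool_pos': array([ 0.25805228, -0.56852101,  0.23040376]), 'ee_rot': array([-1.57277257e+00,  3.67522252e-04, -2.71572482e+00]), 'ft_force': array([ 0.19683702, -0.49056378,  0.22967439]), 'wrist_torque': array([-0.04807148,  0.01773261,  0.05313393]), 'gripper_width': 1.0042619537314492}
[-8.013  2.219 -3.915]
[-8.013  3.259 -3.913]
```

View pics/c1.png

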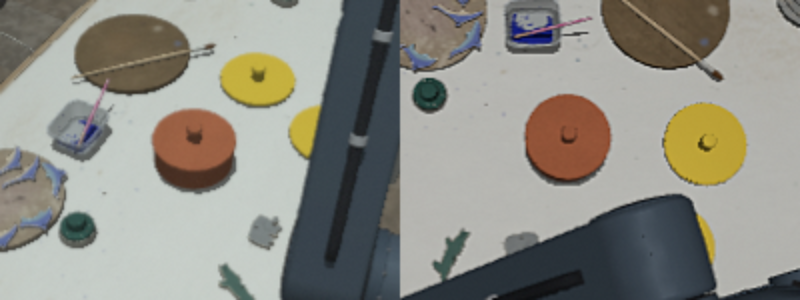

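The crop confirms my choice. The terracotta lid on the dish is at top (363,188). The yellow look-alikes are at top (432,191) and (430,240), and I'll leave them alone.

Emit:
send_rows --increments '[{"delta_pos": [-1.0,0.1,-0.5],"yaw": 0},{"delta_pos": [-2.0,0.3,-1.0],"yaw": 0},{"delta_pos": [-3.0,0.4,-1.5],"yaw": 0},{"delta_pos": [-4.0,0.5,-2.0],"yaw": 0},{"delta_pos": [-5.0,0.6,-2.5],"yaw": 0},{"delta_pos": [-6.0,0.8,-3.0],"yaw": 0},{"delta_pos": [-7.0,0.9,-3.5],"yaw": 0},{"delta_pos": [-8.0,1.0,-3.9],"yaw": 0}]' --fingers 100

```text
clock: 1.2
tool_pos: [0.5426, -0.2241, 0.1807]
ee_rot: [-1.573, -0.0, -2.716]
ft_force: [0.6, -0.8, 0.6]
gripper_width: 0.999
```

```bash
python3 -c "
from h import *
s=read_state();print(s['tool_pos'],s['ee_rot'],s['joint_positions'],s['clock'])
plan((.542,-.2245,.12),(.542,-.2245,.068))
for n in('scene','top'): cv2.imwrite(f'pics/{n}2.png',read_camera(n))
a=cv2.imread('pics/scene2.png')[50:250,220:420];b=cv2.imread('pics/top2.png')[120:320,280:480]
cv2.imwrite('pics/c2.png',cv2.resize(np.hstack([a,b]),(800,400)))"
```

```text
[ 0.54255248 -0.2241061   0.18071271] [-1.57257774e+00 -1.39043810e-04 -2.71556668e+00] [-5.82379090e-01  5.39118177e-01  1.57941053e+00  9.73916979e-04
  1.02464535e+00  5.61884872e-01] 1.2
[0.013 1.214 0.005]
[0.013 2.254 0.007]
```

View pics/c2.png

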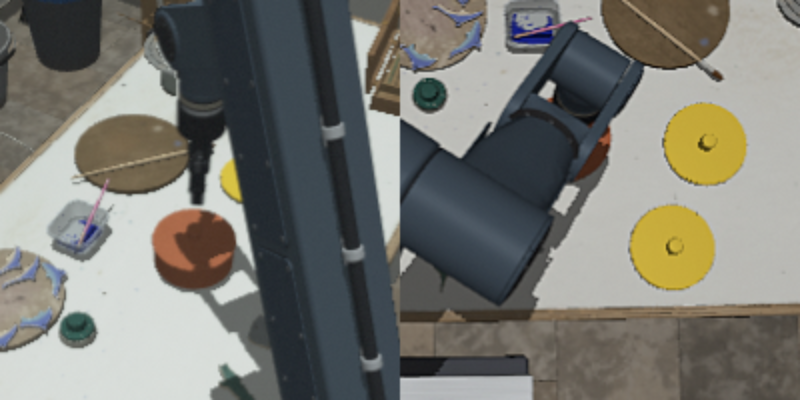

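Emit:
send_rows --increments '[{"delta_pos": [0,0.5,0],"yaw": 0},{"delta_pos": [0,1.0,0],"yaw": 0},{"delta_pos": [0,1.5,0],"yaw": 0},{"delta_pos": [0,1.9,0],"yaw": 0},{"delta_pos": [0,2.23,0],"yaw": 0},{"delta_pos": [0,2.23,0],"yaw": 0}]' --fingers 60

```text
clock: 2.05
tool_pos: [0.5434, -0.2211, 0.0677]
ee_rot: [-1.576, -0.0, -2.71]
ft_force: [-0.1, 0.7, -0.6]
gripper_width: 0.603
```

```bash
python3 -c "
from h import *
s=read_state();print(s['tool_pos'],proj('scene',s['tool_pos']))
for n in('scene',): cv2.imwrite(f'pics/{n}3.png',read_camera(n))
a=cv2.imread('pics/scene3.png')[110:210,260:400]
cv2.imwrite('pics/c3.png',cv2.resize(a,None,fx=5,fy=5))"
```

```text
[ 0.5434402  -0.22105755  0.06768621] (np.float64(317.58051370611537), np.float64(168.35409455209043))
```

View pics/c3.png

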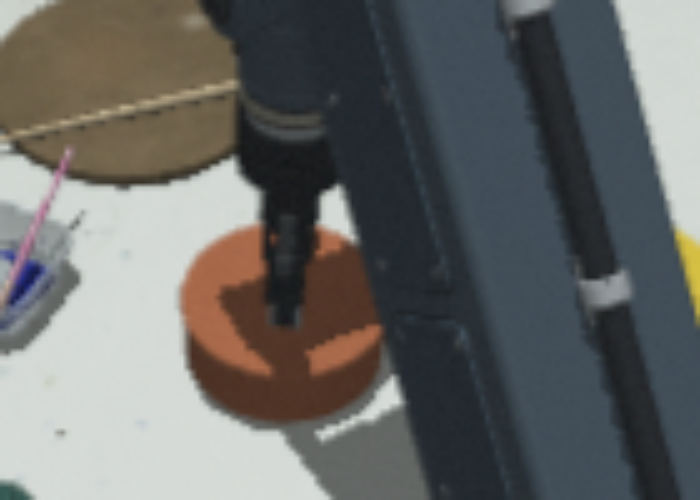

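Emit:
send_rows --increments '[{"delta_pos": [0,0,0],"yaw": 0},{"delta_pos": [0,0,0],"yaw": 0},{"delta_pos": [0,0,0],"yaw": 0},{"delta_pos": [0,0,0],"yaw": 0},{"delta_pos": [0,0,0],"yaw": 0},{"delta_pos": [0,0,0],"yaw": 0}]' --fingers 0

```text
clock: 2.85
tool_pos: [0.5456, -0.2229, 0.0702]
ee_rot: [-1.57, 0.003, -2.71]
ft_force: [0.7, -3.2, 6.2]
gripper_width: 0.278
```

Emit:
send_rows --increments '[{"delta_pos": [0,-0.1,0],"yaw": 0},{"delta_pos": [0,-0.3,0],"yaw": 0},{"delta_pos": [0,-0.5,0],"yaw": 0},{"delta_pos": [0,-0.8,0],"yaw": 0},{"delta_pos": [0,-1.1,0],"yaw": 0},{"delta_pos": [0,-1.3,0],"yaw": 0},{"delta_pos": [0,-1.4,0],"yaw": 0},{"delta_pos": [0,-1.4,0],"yaw": 0}]'

```text
clock: 3.85
tool_pos: [0.5455, -0.223, 0.1406]
ee_rot: [-1.569, 0.003, -2.71]
ft_force: [-0.3, 0.7, -1.9]
gripper_width: 0.282
```

```bash
python3 -c "
from h import *
s=read_state();print(s['tool_pos'],s['ee_rot'],s['gripper_width'])
for n in('scene','top'): cv2.imwrite(f'pics/{n}4.png',read_camera(n))
a=cv2.imread('pics/scene4.png')[80:230,220:420]
b=cv2.imread('pics/top4.png')[120:270,280:480]
cv2.imwrite('pics/c4.png',cv2.resize(np.hstack([a,b]),(800,300)))
plan((.505,0,.14),(.505,0,.1),(.505,0,.02))"
```

```text
[ 0.54547089 -0.22298716  0.14055639] [-1.56900749  0.00342758 -2.71003155] 0.28240744095720777
[-1.135e+00 -3.000e-03 -4.381e+00]
[-1.133  0.797 -4.381]
[-1.129  2.397 -4.382]
```

View pics/c4.png

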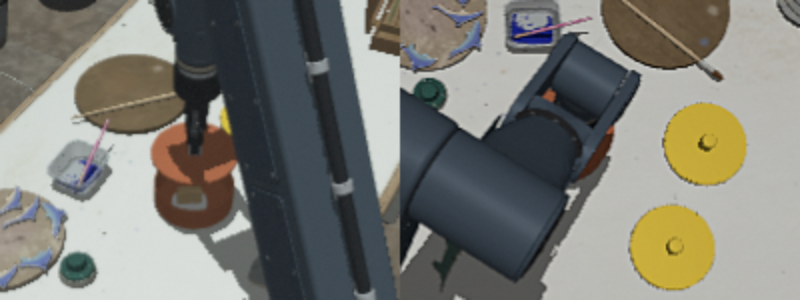

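Emit:
send_rows --increments '[{"delta_pos": [-0.1,0,-0.4],"yaw": 0},{"delta_pos": [-0.3,0,-1.1],"yaw": 0},{"delta_pos": [-0.5,0,-1.9],"yaw": 0},{"delta_pos": [-0.7,0,-2.7],"yaw": 0},{"delta_pos": [-0.9,0,-3.5],"yaw": 0},{"delta_pos": [-1.1,0,-4.1],"yaw": 0},{"delta_pos": [-1.13,0,-4.38],"yaw": 0},{"delta_pos": [-1.13,0,-4.38],"yaw": 0}]'

```text
clock: 4.95
tool_pos: [0.5038, 0.0009, 0.1397]
ee_rot: [-1.571, 0.001, -2.708]
ft_force: [-0.2, -0.1, -2.2]
gripper_width: 0.278
```

```bash
python3 -c "
from h import *
s=read_state();print(s['tool_pos'],s['ee_rot'],s['gripper_width'])
for n in('scene','top'): cv2.imwrite(f'pics/{n}5.png',read_camera(n))
a=cv2.imread('pics/scene5.png')[120:320,170:420]
b=cv2.imread('pics/top5.png')[120:320,230:480]
cv2.imwrite('pics/c5.png',cv2.resize(np.hstack([a,b]),(800,320)))
plan((.505,0,.1),(.505,0,.024),(.505,0,.0205))"
```

```text
[0.50380084 0.00085808 0.13967048] [-1.57088828e+00  1.49596701e-03 -2.70788673e+00] 0.27827089309031405
[-0.002  0.797 -0.016]
[ 2.000e-03  2.317e+00 -1.800e-02]
[ 0.003  2.387 -0.018]
```

View pics/c5.png

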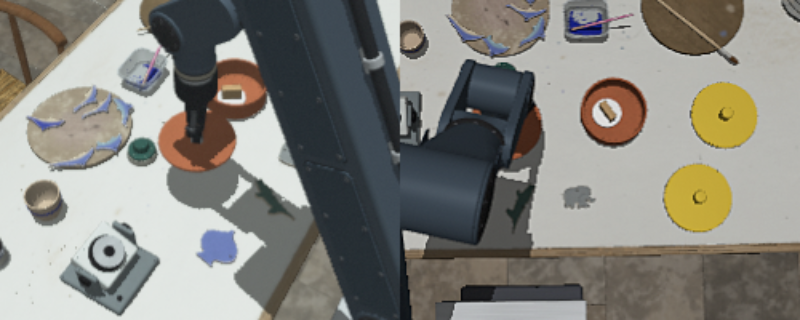

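Emit:
send_rows --increments '[{"delta_pos": [0,0.4,0],"yaw": 0},{"delta_pos": [0,0.9,0],"yaw": 0},{"delta_pos": [0,1.4,0],"yaw": 0},{"delta_pos": [0,1.8,0],"yaw": 0},{"delta_pos": [0,2.1,0],"yaw": 0},{"delta_pos": [0,2.25,0],"yaw": 0},{"delta_pos": [0,2.3,0],"yaw": 0},{"delta_pos": [0,2.33,0],"yaw": 0}]'

```text
clock: 6.05
tool_pos: [0.5059, -0.0009, 0.0237]
ee_rot: [-1.569, 0.004, -2.71]
ft_force: [-0.3, 0.1, -1.5]
gripper_width: 0.277
```

Emit:
send_rows --increments '[{"delta_pos": [0,0.03,0],"yaw": 0},{"delta_pos": [0,0.06,0],"yaw": 0},{"delta_pos": [0,0.08,0],"yaw": 0}]'

```text
clock: 6.42
tool_pos: [0.5061, -0.0008, 0.0199]
ee_rot: [-1.569, 0.004, -2.71]
ft_force: [-1.5, 0.3, 7.4]
gripper_width: 0.281
```

Emit:
send_rows --increments '[{"delta_pos": [0,-0.02,0],"yaw": 0},{"delta_pos": [0,-0.02,0],"yaw": 0},{"delta_pos": [0,-0.02,0],"yaw": 0},{"delta_pos": [0,-0.02,0],"yaw": 0},{"delta_pos": [0,-0.02,0],"yaw": 0}]' --fingers 70

```text
clock: 7.05
tool_pos: [0.506, -0.0008, 0.0209]
ee_rot: [-1.569, 0.004, -2.71]
ft_force: [-0.5, -0.5, 1.1]
gripper_width: 0.701
```

Emit:
send_rows --increments '[{"delta_pos": [0,-0.3,0],"yaw": 0},{"delta_pos": [0,-0.8,0],"yaw": 0},{"delta_pos": [0,-1.5,0],"yaw": 0},{"delta_pos": [0,-2.2,0],"yaw": 0},{"delta_pos": [0,-2.8,0],"yaw": 0},{"delta_pos": [0,-2.8,0],"yaw": 0}]'

```text
clock: 7.8
tool_pos: [0.507, -0.0011, 0.164]
ee_rot: [-1.565, 0.009, -2.71]
ft_force: [0.2, -0.2, -0.3]
gripper_width: 0.7
```

```bash
python3 -c "
from h import *
s=read_state();print(s['tool_pos'],s['ee_rot'],s['gripper_width'])
t=cv2.imread('pics/top5.png');s=cv2.imread('pics/scene5.png')
for n in('scene','top'): cv2.imwrite(f'pics/{n}6.png',read_camera(n))
a=cv2.imread('pics/scene6.png');b=cv2.imread('pics/top6.png')
cv2.imwrite('pics/c6.png',np.hstack([cv2.resize(b[150:225,325:400],(450,450),interpolation=2),cv2.resize(a[150:300,220:320],(300,450))]))
"
```

```text
[ 0.50701177 -0.0010939   0.16399109] [-1.56466508  0.009362   -2.70990059] 0.7004149978013993
```

View pics/c6.png

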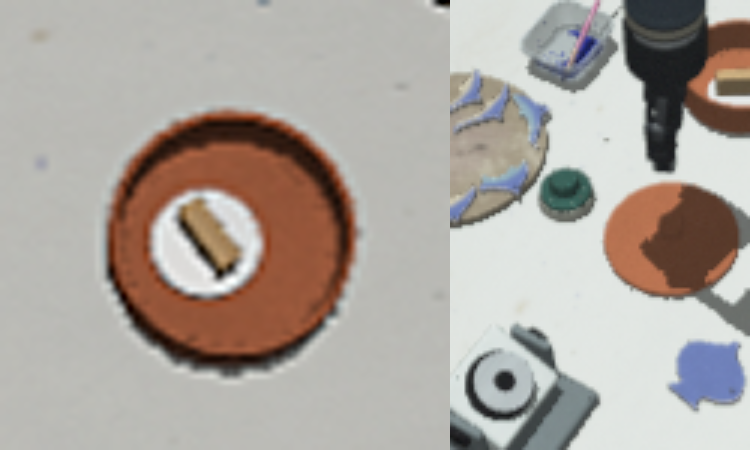

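```bash
python3 - <<'E'
from h import *
b=cv2.imread('pics/top6.png');h=cv2.cvtColor(b,cv2.COLOR_BGR2HSV)
x0,y0=345,178
c=b[y0:y0+25,x0:x0+27]; hh=h[y0:y0+25,x0:x0+27]
m=cv2.inRange(hh,(10,60,120),(30,200,255));print('\n'.join(''.join('#' if q else '.' for q in r) for r in m))
yy,xx=np.nonzero(m);xx=xx+x0;yy=yy+y0
P=np.array([onz('top',u,v,.045)[:2] for u,v in zip(xx,yy)]);c0=P.mean(0);w,V=np.linalg.eigh(np.cov((P-c0).T));d=V[:,1]
print('bar',c0,np.sqrt(w*12),np.arctan2(d[1],d[0]))
w2=cv2.inRange(hh,(0,0,110),(180,40,255))|m;w2=cv2.morphologyEx(w2,cv2.MORPH_CLOSE,np.ones((5,5)))
cs,_=cv2.findContours(w2,0,2);cc=max(cs,key=cv2.contourArea);(u,v),r=cv2.minEnclosingCircle(cc);print('disc',u+x0,v+y0,r,onz('top',u+x0,v+y0,.013))
s=read_state();print(rot(s['ee_rot']))
E
```

```text
.....................#...#.
...........................
..........#................
...........................
........................##.
............##.............
.....#....####.............
..........#####............
...........#####...........
............#####..........
............#####........#.
.#...........#####.........
.#............#####........
...............#####.......
.#.............#####.......
.#..............###........
.................#.........
...........................
....#......................
...........................
.......................#...
.....#.....................
..............#............
...........................
...........................
bar [ 0.54700301 -0.21141898] [0.0520553  0.06499677] 1.9011125600787724
disc 359.31944465637207 187.78703689575195 15.238914489746094 [ 0.55561708 -0.21489342  0.013     ]
[[-9.08295061e-01  5.11265859e-03  4.18298868e-01]
 [-4.18305793e-01 -3.18573941e-04 -9.08306205e-01]
 [-4.51060040e-03 -9.99986880e-01  2.42801384e-03]]
```

```bash
python3 - <<'E'
from h import *
b=cv2.imread('pics/top6.png');h=cv2.cvtColor(b,cv2.COLOR_BGR2HSV)
x0,y0=345,178
hh=h[y0:y0+25,x0:x0+27]
m=cv2.inRange(hh,(10,60,120),(30,200,255))
cs,_=cv2.findContours(m,0,1);k=max(cs,key=cv2.contourArea);mm=np.zeros_like(m);cv2.drawContours(mm,[k],-1,255,-1);m&=mm
yy,xx=np.nonzero(m);xx=xx+x0;yy=yy+y0
P=np.array([onz('top',u,v,.045)[:2] for u,v in zip(xx,yy)]);c0=P.mean(0);w,V=np.linalg.eigh(np.cov((P-c0).T));d=V[:,1]
print('bar',c0,np.sqrt(w*12),np.arctan2(d[1],d[0]),xx.mean(),yy.mean())
q=cv2.inRange(hh,(0,0,150),(180,60,255));cs,_=cv2.findContours(q,0,1);k=max(cs,key=cv2.contourArea)
hu=cv2.convexHull(k);(u,v),ax,_=cv2.fitEllipse(k);print('disc',u+x0,v+y0,ax,onz('top',u+x0,v+y0,.013));x,y,ww,e=cv2.boundingRect(k);print(x+x0+ww/2-.5,y+y0+e/2-.5,ww,e)
E
```

```text
bar [ 0.54720183 -0.21318353] [0.01407567 0.04341664] -2.5357264683175895 359.58 188.3
disc 358.853777885437 189.99987697601318 (16.462663650512695, 17.929689407348633) [ 0.54777237 -0.21303907  0.013     ]
359.0 190.0 19 17
```

```bash
python3 -c "
from h import *
plan((.547,-.213,.14))"
```

```text
[1.017 0.433 4.206]
```

Emit:
send_rows --increments '[{"delta_pos": [0.2,0,0.8],"yaw": -0.2},{"delta_pos": [0.4,0.1,1.7],"yaw": -0.4},{"delta_pos": [0.6,0.2,2.5],"yaw": -0.6},{"delta_pos": [0.8,0.3,3.4],"yaw": -0.8},{"delta_pos": [1.02,0.43,4.2],"yaw": -1.0},{"delta_pos": [1.02,0.43,4.2],"yaw": -1.0}]' --fingers 50

```text
clock: 8.65
tool_pos: [0.5464, -0.2156, 0.1381]
ee_rot: [-1.569, 0.003, -2.539]
ft_force: [-0.1, 1.0, -0.6]
gripper_width: 0.5
```

```bash
python3 -c "
from h import *
s=read_state();print(rot(s['ee_rot']))
plan((.547,-.213,.08),(.547,-.213,.02))"
```

```text
[[-8.24082288e-01  3.44105508e-03  5.66459656e-01]
 [-5.66462148e-01  2.95028926e-04 -8.24087706e-01]
 [-3.00285317e-03 -9.99994036e-01  1.70609934e-03]]
[-0.036  1.162 -0.038]
[-0.033  2.362 -0.04 ]
```

Emit:
send_rows --increments '[{"delta_pos": [0,0.6,-0.02],"yaw": 0},{"delta_pos": [-0.03,1.2,-0.04],"yaw": 0},{"delta_pos": [-0.03,1.8,-0.04],"yaw": 0},{"delta_pos": [-0.03,2.2,-0.04],"yaw": 0},{"delta_pos": [-0.03,2.36,-0.04],"yaw": 0},{"delta_pos": [-0.03,2.36,-0.04],"yaw": 0}]'

```text
clock: 9.4
tool_pos: [0.5462, -0.2121, 0.0194]
ee_rot: [-1.571, 0.002, -2.539]
ft_force: [0.7, 1.0, 0.2]
gripper_width: 0.503
```

```bash
python3 -c "
from h import *
for n in('scene','top'): cv2.imwrite(f'pics/{n}7.png',read_camera(n))
a=cv2.imread('pics/scene7.png')[130:210,270:370]
cv2.imwrite('pics/c7.png',cv2.resize(a,(750,600),interpolation=2))
"
```

```text
(no output)
```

View pics/c7.png

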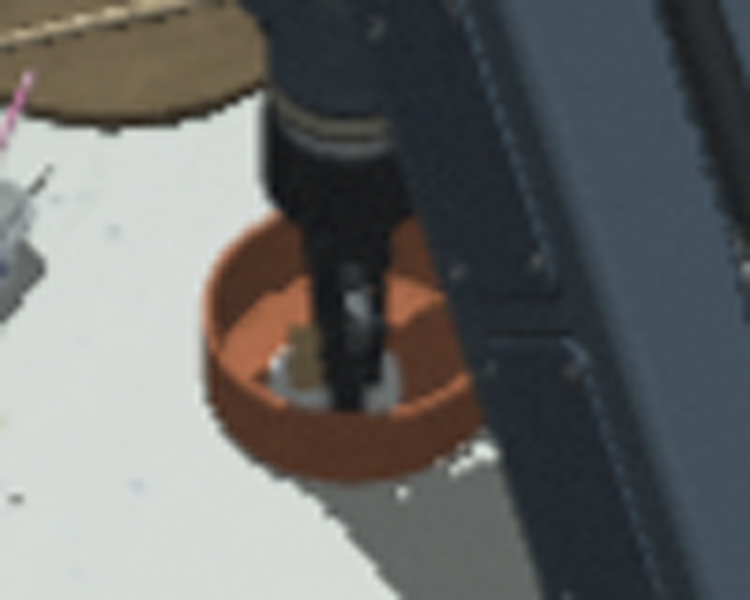

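Emit:
send_rows --increments '[{"delta_pos": [0,0,0],"yaw": 0},{"delta_pos": [0,0,0],"yaw": 0},{"delta_pos": [0,0,0],"yaw": 0},{"delta_pos": [0,0,0],"yaw": 0},{"delta_pos": [0,0,0],"yaw": 0},{"delta_pos": [0,0,0],"yaw": 0}]' --fingers 0

```text
clock: 10.25
tool_pos: [0.548, -0.2134, 0.0218]
ee_rot: [-1.567, 0.004, -2.539]
ft_force: [0.4, 0.1, 5.3]
gripper_width: 0.178
```

Emit:
send_rows --increments '[{"delta_pos": [0,-0.3,0],"yaw": 0},{"delta_pos": [0,-0.7,0],"yaw": 0},{"delta_pos": [0,-1.2,0],"yaw": 0},{"delta_pos": [0,-1.7,0],"yaw": 0},{"delta_pos": [0,-2.1,0],"yaw": 0},{"delta_pos": [0,-2.3,0],"yaw": 0},{"delta_pos": [0,-2.3,0],"yaw": 0}]'

```text
clock: 11.12
tool_pos: [0.5475, -0.2134, 0.1376]
ee_rot: [-1.565, 0.005, -2.539]
ft_force: [0.0, 0.2, -0.3]
gripper_width: 0.176
```

```bash
python3 -c "
from h import *
s=read_state();print(s['tool_pos'],s['ee_rot'],s['joint_positions'])
for n in('scene','top'): cv2.imwrite(f'pics/{n}8.png',read_camera(n))
a=cv2.imread('pics/scene8.png')[110:210,255:355]
cv2.imwrite('pics/c8.png',cv2.resize(a,(600,600),interpolation=2))
"
```

```text
[ 0.54749271 -0.21337159  0.13763056] [-1.56516511  0.00487743 -2.53927232] [-0.56282462  0.59609313  1.61889237  0.00284086  0.91951015  0.40395096]
```

View pics/c8.png

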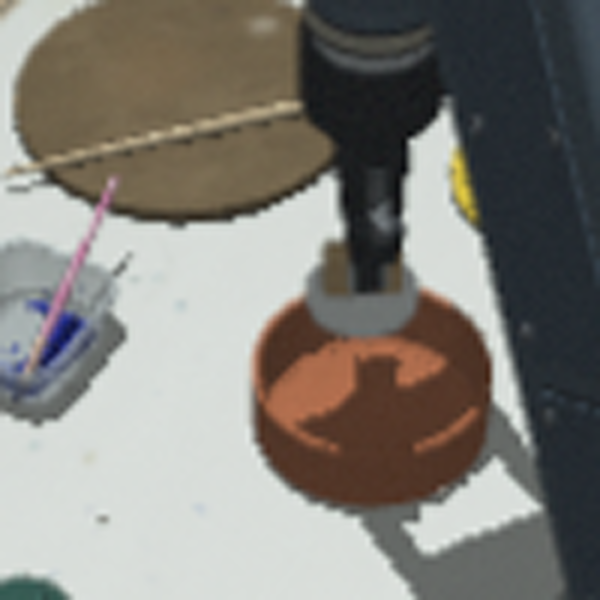

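```bash
python3 - <<'E'
from h import *
b=cv2.imread('pics/top6.png');h=cv2.cvtColor(b,cv2.COLOR_BGR2HSV)
m=cv2.inRange(h,(0,80,30),(15,255,255));m[:,:330]=0;m[:,400:]=0;m[:150]=0;m[230:]=0
cs,_=cv2.findContours(m,0,1);k=max(cs,key=cv2.contourArea)
P=np.array([onz('top',*q[0],.054)[:2] for q in k.astype(float)])
# circle from rim: use points on far side (+x) and sides, where rim is silhouette
Q=P[P[:,0]>np.median(P[:,0])-.01];A=np.c_[2*Q,np.ones(len(Q))];s=np.linalg.lstsq(A,(Q**2).sum(1),rcond=None)[0];print(s[:2],np.sqrt(s[2]+s[0]**2+s[1]**2),P.min(0),P.max(0))
st=read_state();M=rot(st['ee_rot']);print(M[:,0]);plan((.446,-.2245,.10))
E
```

```text
[ 0.54601192 -0.22486012] 0.06837240659818644 [ 0.47027707 -0.29299862] [ 0.61623196 -0.15555793]
[-0.82409355 -0.56644099 -0.00379753]
[ 1.794  0.715 -0.953]
```

Emit:
send_rows --increments '[{"delta_pos": [0.4,0,-0.2],"yaw": 0.7},{"delta_pos": [0.9,0.1,-0.4],"yaw": 1.4},{"delta_pos": [1.3,0.3,-0.7],"yaw": 2.1},{"delta_pos": [1.69,0.5,-0.89],"yaw": 2.8},{"delta_pos": [1.69,0.71,-0.89],"yaw": 3.53},{"delta_pos": [1.69,0.71,-0.89],"yaw": 3.53}]'

```text
clock: 11.98
tool_pos: [0.4511, -0.2236, 0.099]
ee_rot: [-1.573, 0.002, 3.129]
ft_force: [-0.2, -0.0, -0.6]
gripper_width: 0.176
```

```bash
python3 -c "
from h import *
s=read_state();print(s['joint_positions'],rot(s['ee_rot']));plan((.452,-.2245,.074))
for n in('scene','top'): cv2.imwrite(f'pics/{n}9.png',read_camera(n))
a=cv2.imread('pics/scene9.png')[110:230,255:375]
cv2.imwrite('pics/c9.png',cv2.resize(a,(600,600),interpolation=2))
"
```

```text
[-0.68423349  0.57773653  1.85165713  0.00425441  0.71162396  0.89624104] [[-0.9999144   0.00220522 -0.01289692]
 [ 0.01290087  0.0017867  -0.99991518]
 [-0.00218199 -0.99999597 -0.00181499]]
[-0.017  0.5    0.018]
```

View pics/c9.png

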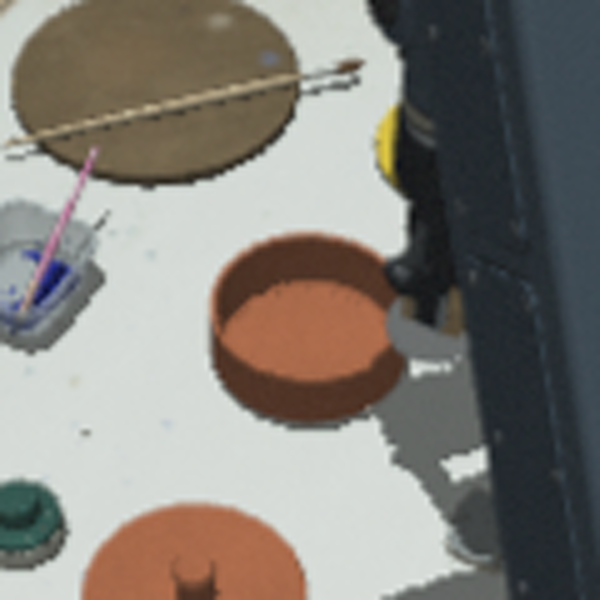

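Emit:
send_rows --increments '[{"delta_pos": [-0.02,0.2,0.02],"yaw": 0},{"delta_pos": [-0.02,0.4,0.02],"yaw": 0},{"delta_pos": [-0.02,0.5,0.02],"yaw": 0},{"delta_pos": [-0.02,0.56,0.02],"yaw": 0}]'

```text
clock: 12.58
tool_pos: [0.4531, -0.2249, 0.0714]
ee_rot: [-1.571, 0.004, 3.13]
ft_force: [0.6, -1.2, -1.1]
gripper_width: 0.176
```

Emit:
send_rows --increments '[{"delta_pos": [0,0.03,0],"yaw": 0},{"delta_pos": [0,0.06,0],"yaw": 0},{"delta_pos": [0,0.06,0],"yaw": 0}]'

```text
clock: 12.95
tool_pos: [0.4529, -0.225, 0.0706]
ee_rot: [-1.571, 0.004, 3.13]
ft_force: [-4.9, 1.7, 16.9]
gripper_width: 0.176
```

Emit:
send_rows --increments '[{"delta_pos": [0,0.05,0],"yaw": 0},{"delta_pos": [0,0.08,0],"yaw": 0},{"delta_pos": [0,0.1,0],"yaw": 0}]'

```text
clock: 13.32
tool_pos: [0.4524, -0.225, 0.0697]
ee_rot: [-1.569, 0.005, 3.131]
ft_force: [-10.8, 2.2, 32.3]
gripper_width: 0.178
```

Emit:
send_rows --increments '[{"delta_pos": [0,0,0],"yaw": 0},{"delta_pos": [0,0,0],"yaw": 0}]' --fingers 16

```text
clock: 13.58
tool_pos: [0.4527, -0.2252, 0.0702]
ee_rot: [-1.568, 0.006, 3.131]
ft_force: [-1.2, 0.0, -0.1]
gripper_width: 0.176
```

```bash
python3 -c "
from h import *
s=read_state();print(s)
for n in('scene','top'): cv2.imwrite(f'pics/{n}10.png',read_camera(n))
a=cv2.imread('pics/scene10.png')[150:210,320:380]
cv2.imwrite('pics/c10.png',cv2.resize(a,(600,600),interpolation=2))
"
```

```text
{'clock': 13.575, 'joint_positions': array([-0.68413379,  0.63188219,  1.86556334,  0.00315791,  0.63774191,
        0.89439507]), 'qvel': array([-0.00071175,  0.02029789,  0.00112919,  0.00052301, -0.00728798,
        0.00095499]), 'effort': array([ 3.34768987e-02, -3.99289334e+01, -8.15901786e+00,  2.25577860e-03,
        1.61822169e-03, -1.86146463e-03]), 'tool_pos': array([ 0.45271725, -0.22524881,  0.07024687]), 'ee_rot': array([-1.56826706,  0.00618023,  3.13133675]), 'ft_force': array([-1.16723949,  0.0441046 , -0.10713018]), 'wrist_torque': array([-0.04776243, -0.04689935, -0.05456346]), 'gripper_width': 0.17644431424482498}
```

View pics/c10.png

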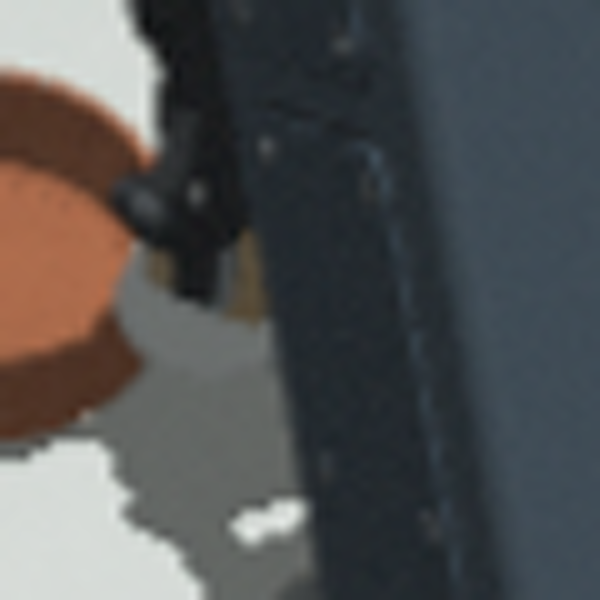

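Emit:
send_rows --increments '[{"delta_pos": [0.02,0.05,0],"yaw": 0},{"delta_pos": [0.04,0.1,0],"yaw": 0},{"delta_pos": [0.06,0.15,0],"yaw": 0}]' --fingers 17

```text
clock: 14.05
tool_pos: [0.4492, -0.2254, 0.065]
ee_rot: [-1.568, 0.005, 3.132]
ft_force: [-9.6, 0.1, 33.0]
gripper_width: 0.173
```

```bash
python3 -c "
from h import *
for n in('scene','top'): cv2.imwrite(f'pics/{n}11.png',read_camera(n))
a=cv2.imread('pics/scene11.png')[150:210,320:380]
cv2.imwrite('pics/c11.png',cv2.resize(a,(600,600),interpolation=2))
"
```

```text
(no output)
```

View pics/c11.png

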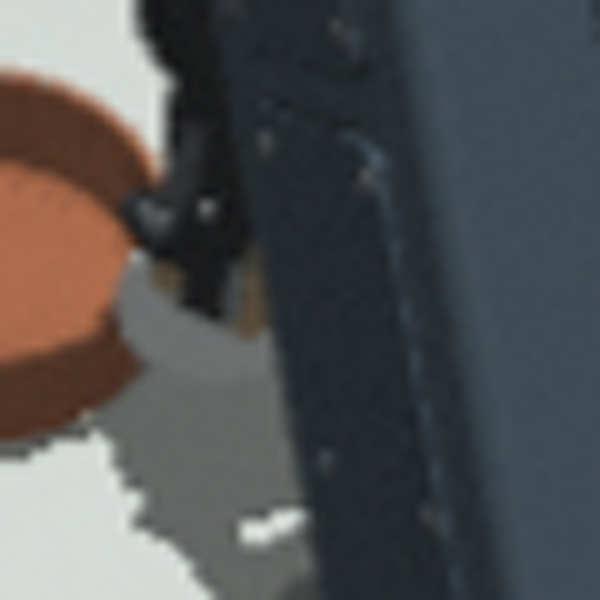

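Emit:
send_rows --increments '[{"delta_pos": [0.02,0.05,0],"yaw": 0},{"delta_pos": [0.03,0.1,0],"yaw": 0},{"delta_pos": [0.03,0.1,0],"yaw": 0}]'

```text
clock: 14.52
tool_pos: [0.4473, -0.2254, 0.0621]
ee_rot: [-1.567, 0.006, 3.132]
ft_force: [-6.4, 1.2, 26.2]
gripper_width: 0.175
```

```bash
python3 -c "
from h import *
plan((.447,-.2254,.16),(.514,.2545,.16))"
```

```text
[-0.004 -1.959  0.007]
[-1.255 -1.984 -9.603]
```

Emit:
send_rows --increments '[{"delta_pos": [0,-0.8,0],"yaw": 0},{"delta_pos": [0,-1.6,-0.4],"yaw": 0},{"delta_pos": [-0.2,-2.0,-1.4],"yaw": 0},{"delta_pos": [-0.4,-2.0,-2.4],"yaw": 0},{"delta_pos": [-0.5,-2.0,-3.4],"yaw": 0},{"delta_pos": [-0.6,-2.0,-4.4],"yaw": 0},{"delta_pos": [-0.7,-2.0,-5.4],"yaw": 0},{"delta_pos": [-0.8,-2.0,-6.2],"yaw": 0}]'

```text
clock: 15.52
tool_pos: [0.4893, 0.0866, 0.1604]
ee_rot: [-1.568, 0.004, 3.133]
ft_force: [0.4, -0.7, 0.4]
gripper_width: 0.177
```

```bash
python3 -c "
from h import *
s=read_state();print(rot(s['ee_rot']))
plan((.514,.2545,.155))"
```

```text
[[-0.99995788  0.0039703  -0.00827495]
 [ 0.00826233 -0.00318612 -0.99996079]
 [-0.00399651 -0.99998704  0.00315318]]
[-0.467  0.1   -3.363]
```

Emit:
send_rows --increments '[{"delta_pos": [-0.1,0.0,-0.8],"yaw": 0},{"delta_pos": [-0.3,0.0,-1.6],"yaw": 0},{"delta_pos": [-0.4,0.1,-2.4],"yaw": 0},{"delta_pos": [-0.47,0.1,-3.1],"yaw": 0},{"delta_pos": [-0.47,0.1,-3.36],"yaw": 0},{"delta_pos": [-0.47,0.1,-3.36],"yaw": 0}]'

```text
clock: 16.27
tool_pos: [0.5136, 0.2546, 0.1542]
ee_rot: [-1.567, 0.003, 3.135]
ft_force: [0.5, 0.2, -0.6]
gripper_width: 0.17
```

```bash
python3 -c "
from h import *
s=read_state();print(s['tool_pos'],rot(s['ee_rot']))
for n in('scene','top'): cv2.imwrite(f'pics/{n}12.png',read_camera(n))
a=cv2.imread('pics/scene12.png')[220:320,190:290]
b=cv2.imread('pics/top12.png')[150:250,170:270]
cv2.imwrite('pics/c12.png',cv2.resize(np.hstack([a,b]),(800,400),interpolation=2))
"
```

```text
[0.51360627 0.25459126 0.15424469] [[-0.99997433  0.00264108 -0.00666115]
 [ 0.00665064 -0.00396782 -0.99997001]
 [-0.00266743 -0.99998864  0.00395016]]
```

View pics/c12.png

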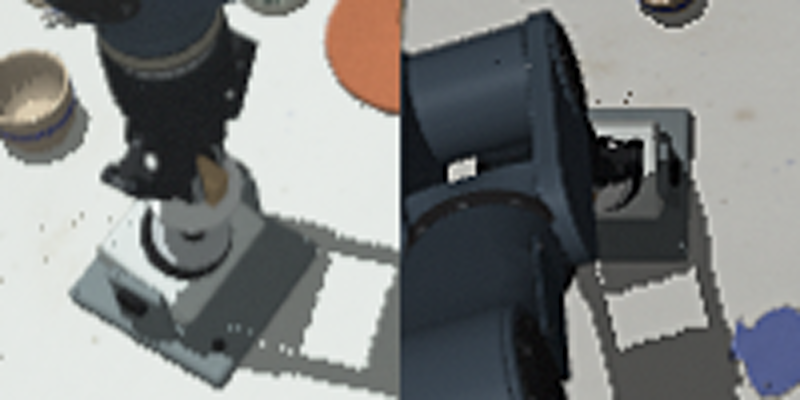

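```bash
python3 -c "
from h import *
a=cv2.imread('pics/scene12.png')[240:300,205:265]
cv2.imwrite('pics/c13.png',cv2.resize(a,(600,600),interpolation=2))
th=.3
def show(th):
  P=np.array([.5136,.2546,.1542+.0095]);n=np.array([-np.sin(th),0,np.cos(th)]);t=np.array([np.cos(th),0,np.sin(th)])
  f=P-.026*n
  for nm,p in(('c',f),('+x',f+.032*t),('-x',f-.032*t),('+y',f+[0,.032,0]),('-y',f-[0,.032,0]),('bar+x top',f+.04*n+.022*t),('bar-x top',f+.04*n-.022*t)): print(nm,p.round(4),((np.array(proj('scene',p))-[205,240])*10).round())
for th in(.2,.3,.4): print(th);show(th)
print((np.array(proj('scene',(.523,.2545,.097)))-[205,240])*10)
"
```

```text
0.2
c [0.5188 0.2546 0.1382] [345. 268.]
+x [0.5501 0.2546 0.1446] [246. 205.]
-x [0.4874 0.2546 0.1319] [444. 333.]
+y [0.5188 0.2866 0.1382] [272. 363.]
-y [0.5188 0.2226 0.1382] [415. 177.]
bar+x top [0.5324 0.2546 0.1818] [280. 161.]
bar-x top [0.4893 0.2546 0.1731] [421. 252.]
0.3
c [0.5213 0.2546 0.1389] [337. 263.]
+x [0.5519 0.2546 0.1483] [238. 195.]
-x [0.4907 0.2546 0.1294] [435. 331.]
+y [0.5213 0.2866 0.1389] [264. 357.]
-y [0.5213 0.2226 0.1389] [407. 172.]
bar+x top [0.5305 0.2546 0.1836] [285. 161.]
bar-x top [0.4884 0.2546 0.1706] [425. 258.]
0.4
c [0.5237 0.2546 0.1398] [329. 257.]
+x [0.5532 0.2546 0.1522] [232. 185.]
-x [0.4943 0.2546 0.1273] [425. 329.]
+y [0.5237 0.2866 0.1398] [256. 351.]
-y [0.5237 0.2226 0.1398] [399. 166.]
bar+x top [0.5284 0.2546 0.1852] [291. 161.]
bar-x top [0.4879 0.2546 0.168 ] [428. 264.]
[351.06035913 336.15578528]
```

View pics/c13.png

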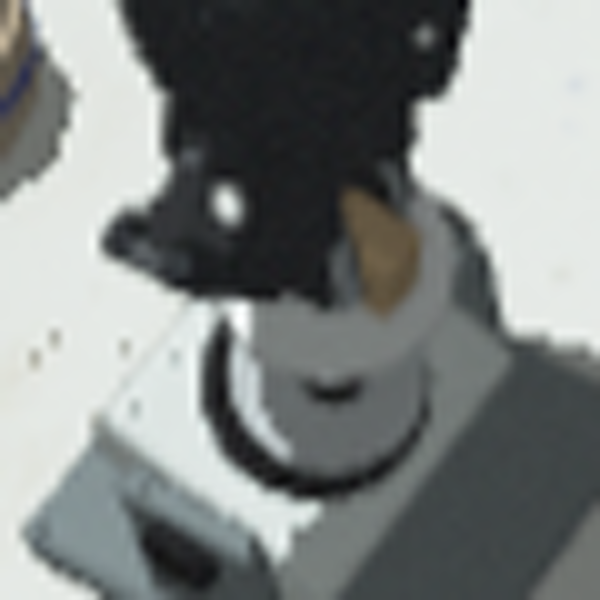

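```bash
python3 -c "
from h import *
for z in(.09,.064): print('knob0',z,proj('scene',(.545,-.223,z)),proj('top',(.545,-.223,z)))
for z in(.04,.014): print('knob1',z,proj('scene',(.506,-.001,z)),proj('top',(.506,-.001,z)))
s0=cv2.imread('pics/scene0.png')[150:190,297:337];t0=cv2.imread('pics/top0.png')[168:208,344:384]
s1=cv2.imread('pics/scene12.png')[185:225,270:310];t1=cv2.imread('pics/top12.png')[180:220,276:316]
f=lambda x:cv2.resize(x,(400,400),interpolation=cv2.INTER_NEAREST)
cv2.imwrite('pics/c14.png',cv2.resize(np.vstack([np.hstack([f(s0),f(t0)]),np.hstack([f(s1),f(t1)])]),(600,600)))
"
```

```text
knob0 0.09 (np.float64(317.60066596859866), np.float64(163.375068938853)) (np.float64(363.5428660259247), np.float64(186.157682923255))
knob0 0.064 (np.float64(317.4364006392665), np.float64(168.5603064683836)) (np.float64(362.91289967954015), np.float64(187.75154262122797))
knob1 0.04 (np.float64(294.1613537119334), np.float64(222.28785035131727)) (np.float64(297.64413701838043), np.float64(201.36745146237737))
knob1 0.014 (np.float64(294.3417686787755), np.float64(226.9561759334234)) (np.float64(298.03634760574914), np.float64(202.68987981146614))
```

View pics/c14.png

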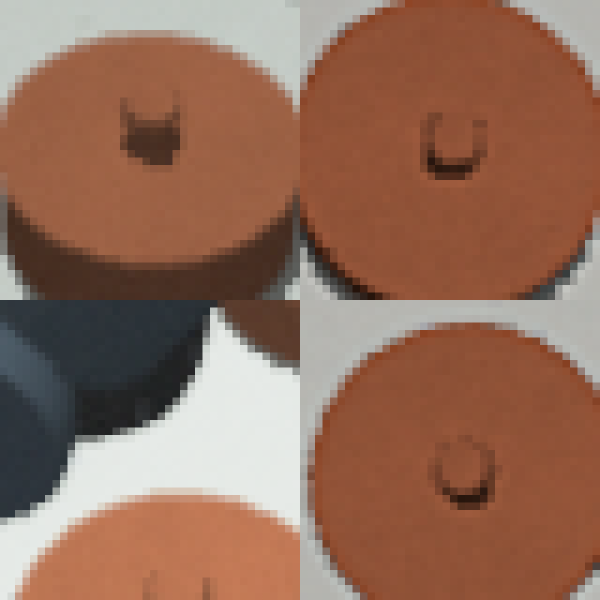

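```bash
python3 -c "
from h import *
print(tri((219.45,194.2),(237.87,276.54)))
T=lambda x,y:(190+(x+.5)/6-.5,164+(y+.5)/6-.5); S=lambda x,y:(206+(x-384+.5)/6-.5,250+(y+.5)/6-.5)
for k,a,b in(('+x+y',(106,100),(437,192)),('+x-y',(267,100),(558,50)),('-x+y',(110,242),(573,300)),('-x-y',(268,242),(690,150))):
    print('head',k,tri(T(*a),S(*b)))
# plate rim extremes
g=cv2.cvtColor(cv2.imread('pics/scene0.png'),cv2.COLOR_BGR2GRAY)
print(g[264:292,224:253])
"
```

```text
(array([0.52776971, 0.25934761, 0.0831477 ]), np.float64(0.0023097074289293758))
head +x+y (array([0.57638189, 0.302628  , 0.0800598 ]), np.float64(0.0008208455869309567))
head +x-y (array([0.57624142, 0.21230124, 0.07342287]), np.float64(0.0007707941954809065))
head -x+y (array([0.50130338, 0.30541463, 0.05129779]), np.float64(0.0030157543638840417))
head -x-y (array([0.49994453, 0.21507063, 0.04854958]), np.float64(0.0020012585421069597))
[[196 195 199 199 180 192 198 195 194 193 194 194 196 195 194 193 194 188
  159 105  64  57  66  77  92 110 115 119 126]
 [194 195 198 187 185 199 196 192 193 193 195 195 195 194 193 193 193 195
  189 167 135  74  58  56  66  78  97 111 108]
 [196 196 181 184 197 198 195 193 193 173 152 150 140 163 188 189 194 194
  193 190 178 126  79  58  58  61  68  79  78]
 [196 196 179 194 198 196 196 157 131 108 104 139 135 153 168 171 166 177
  188 190 189 176 149  92  59  57  56  59  58]
 [197 178 197 198 198 157 135  85  78 131 139 155 160 162 160 164 159 166
  172 182 188 189 185 156 104  63  56  56  57]
 [180 192 200 197 159  88  41 105 139 158 159 160 
[... 2033 characters left out ...]
 30  31  36  70 105 124 126 138 139 133 119 118
   74  30  45  84 111 121  83  59  55  55  56]
 [189 194 195 195 168 125  46  31  26  20  25  56  58  80  84  74  49  37
   21  45  81  98 132 109  66  57  57  56  55]
 [177 189 193 195 197 181 156  70  30  25  28  27  20  22  20  21  21  47
   61  83 156 140 121  71  57  55  56  57  92]
 [140 160 185 192 196 196 195 158 151 120  52  37  55  55  47  47  76  85
  153 163 178 144  86  60  55  55  56  90 113]
 [108 119 149 183 190 196 194 195 192 176 155 154 156 156 154 153 160 160
  191 189 156 103  61  58  55  56  56 110 116]
 [118 112 116 154 154 186 193 192 193 193 195 196 195 194 194 192 193 192
  194 167 115  66  56  55  55  55  92 111 113]]
```

```bash
python3 -c "
from h import *
plan((.516,.2565,.107),(.518,.2565,.102))"
```

```text
[-0.042  0.952 -0.067]
[-0.082  1.052 -0.067]
```

Emit:
send_rows --increments '[{"delta_pos": [0,0.4,-0.05],"yaw": 0},{"delta_pos": [-0.04,0.7,-0.07],"yaw": 0},{"delta_pos": [-0.04,0.85,-0.07],"yaw": 0},{"delta_pos": [-0.04,0.9,-0.07],"yaw": 0},{"delta_pos": [-0.04,0.9,-0.07],"yaw": 0}]'

```text
clock: 17.0
tool_pos: [0.516, 0.2565, 0.1097]
ee_rot: [-1.567, 0.003, 3.133]
ft_force: [0.2, -0.4, -0.1]
gripper_width: 0.176
```

```bash
python3 -c "
from h import *
s=read_state();print(s['tool_pos'],s['ee_rot'],s['ft_force'])
for n in('scene','top'): cv2.imwrite(f'pics/{n}15.png',read_camera(n))
a=cv2.imread('pics/scene15.png')[240:300,205:265]
cv2.imwrite('pics/c15.png',cv2.resize(a,(600,600),interpolation=2))
"
```

```text
[0.51604251 0.25654368 0.10966355] [-1.56674509e+00  2.91300217e-03  3.13280196e+00] [ 0.16838263 -0.42368951 -0.08054162]
```

View pics/c15.png

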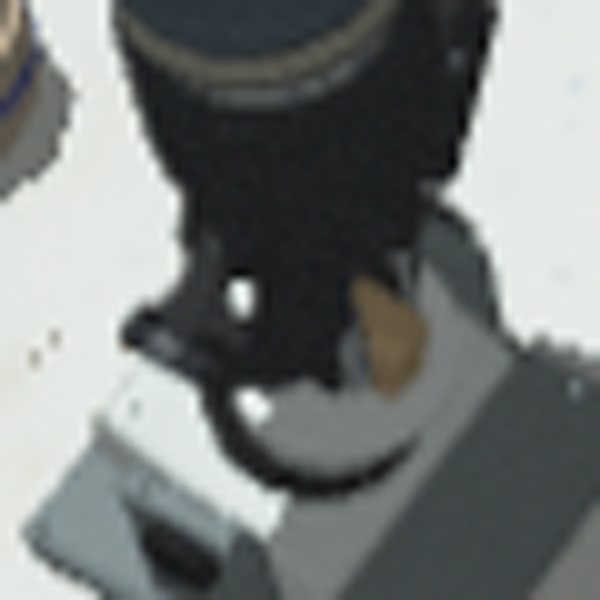

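Emit:
send_rows --increments '[{"delta_pos": [-0.02,0.05,0],"yaw": 0},{"delta_pos": [-0.03,0.1,0],"yaw": 0},{"delta_pos": [-0.05,0.14,0],"yaw": 0},{"delta_pos": [-0.05,0.16,0],"yaw": 0}]'

```text
clock: 17.6
tool_pos: [0.5195, 0.2569, 0.1026]
ee_rot: [-1.567, 0.005, 3.133]
ft_force: [-1.1, -1.1, 5.6]
gripper_width: 0.176
```

Emit:
send_rows --increments '[{"delta_pos": [-0.01,0.03,0],"yaw": 0},{"delta_pos": [-0.01,0.05,0],"yaw": 0},{"delta_pos": [-0.01,0.05,0],"yaw": 0}]'

```text
clock: 17.98
tool_pos: [0.5203, 0.2569, 0.1009]
ee_rot: [-1.567, 0.006, 3.133]
ft_force: [-1.3, -0.7, 6.0]
gripper_width: 0.173
```

```bash
python3 -c "
from h import *
s=read_state();print(s['tool_pos'],s['ft_force'],s['wrist_torque'])
for n in('scene','top'): cv2.imwrite(f'pics/{n}16.png',read_camera(n))
a=cv2.imread('pics/scene16.png')[250:300,210:260]
b=cv2.imread('pics/top16.png')[170:220,195:245]
cv2.imwrite('pics/c16.png',cv2.resize(np.hstack([a,b]),(800,400),interpolation=2))
s=read_state();print(s['tool_pos'],s['ft_force'],s['wrist_torque'])
"
```

```text
[0.52031804 0.25689802 0.10094084] [-1.34722076 -0.6747202   6.03578826] [-0.13787349  0.08904913 -0.03468128]
[0.52030112 0.25689767 0.10100102] [-1.82823846 -0.10931478  6.67826018] [-0.09083222  0.02359113 -0.01192391]
```

View pics/c16.png

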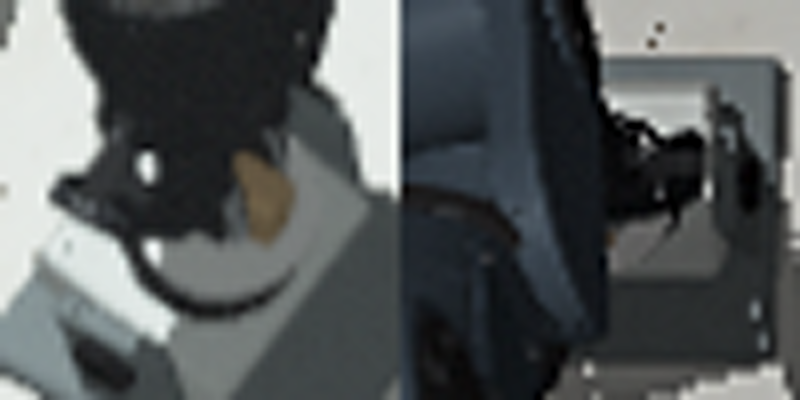

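Emit:
send_rows --increments '[{"delta_pos": [0,0.02,0],"yaw": 0},{"delta_pos": [0,0.02,0],"yaw": 0}]' --fingers 17.4

```text
clock: 18.32
tool_pos: [0.5204, 0.2569, 0.1008]
ee_rot: [-1.567, 0.007, 3.133]
ft_force: [-2.0, -0.5, 6.2]
gripper_width: 0.18
```

```bash
cat > st.py <<'E'
from h import *
s=read_state();print(s['tool_pos'].round(4),s['ft_force'].round(2),s['wrist_torque'].round(3),s['effort'].round(2),s['gripper_width'])
E
python3 st.py
```

```text
[0.5204 0.2569 0.1008] [-1.96 -0.51  6.24] [-0.105  0.058 -0.008] [-1.500e-01 -3.978e+01 -1.164e+01  5.000e-02 -3.800e-01 -2.000e-02] 0.179740720059637
```

Emit:
send_rows --increments '[{"delta_pos": [0,0.02,0],"yaw": 0},{"delta_pos": [0,0.02,0],"yaw": 0}]' --fingers 17.7

```text
clock: 18.58
tool_pos: [0.5204, 0.2569, 0.1007]
ee_rot: [-1.568, 0.008, 3.133]
ft_force: [-2.3, -0.6, 7.0]
gripper_width: 0.179
```

```bash
python3 st.py
```

```text
[0.5204 0.2569 0.1007] [-2.35 -0.59  7.05] [-0.099  0.086 -0.046] [-1.500e-01 -3.973e+01 -1.164e+01  5.000e-02 -4.000e-01 -2.000e-02] 0.17943610873331148
```

Emit:
send_rows --increments '[{"delta_pos": [0,0.02,0],"yaw": 0},{"delta_pos": [0,0.02,0],"yaw": 0}]' --fingers 18.0

```text
clock: 18.82
tool_pos: [0.5204, 0.2569, 0.1005]
ee_rot: [-1.567, 0.008, 3.134]
ft_force: [-2.0, -0.8, 6.4]
gripper_width: 0.183
```

```bash
python3 st.py
```

```text
[0.5204 0.2569 0.1005] [-1.96 -0.79  6.41] [-0.131  0.109  0.027] [-1.600e-01 -3.968e+01 -1.164e+01  4.000e-02 -4.100e-01 -2.000e-02] 0.18299152901941385
```

Emit:
send_rows --increments '[{"delta_pos": [0,0.02,0],"yaw": 0},{"delta_pos": [0,0.02,0],"yaw": 0}]' --fingers 18.3

```text
clock: 19.08
tool_pos: [0.5205, 0.2569, 0.1004]
ee_rot: [-1.567, 0.009, 3.134]
ft_force: [-2.3, -1.7, 6.4]
gripper_width: 0.187
```

```bash
python3 st.py
```

```text
[0.5205 0.2569 0.1004] [-2.27 -1.66  6.37] [-0.11   0.121 -0.023] [-1.600e-01 -3.963e+01 -1.164e+01  4.000e-02 -4.200e-01 -2.000e-02] 0.18657876102311777
```

Emit:
send_rows --increments '[{"delta_pos": [0,0.02,0],"yaw": 0},{"delta_pos": [0,0.02,0],"yaw": 0}]' --fingers 18.7

```text
clock: 19.32
tool_pos: [0.5196, 0.2568, 0.099]
ee_rot: [-1.567, 0.007, 3.134]
ft_force: [-1.3, -0.1, 1.0]
gripper_width: 0.185
```

```bash
python3 st.py
```

```text
[0.5196 0.2568 0.099 ] [-1.25 -0.05  1.03] [ 0.024  0.295 -0.01 ] [-5.700e-01 -4.333e+01 -1.289e+01 -1.400e-01 -5.300e-01  1.000e-02] 0.1850303294773339
```

Emit:
send_rows --increments '[{"delta_pos": [0,0,0],"yaw": 0},{"delta_pos": [0,0,0],"yaw": 0},{"delta_pos": [0,0,0],"yaw": 0}]' --fingers 17

```text
clock: 19.7
tool_pos: [0.5196, 0.2568, 0.0989]
ee_rot: [-1.567, 0.007, 3.134]
ft_force: [-1.0, -0.8, 1.8]
gripper_width: 0.184
```

```bash
python3 st.py; python3 -c "
from h import *
for n in('scene','top'): cv2.imwrite(f'pics/{n}17.png',read_camera(n))
a=cv2.imread('pics/scene17.png')[250:300,210:260]
b=cv2.imread('pics/top17.png')[170:220,195:245]
cv2.imwrite('pics/c17.png',cv2.resize(np.hstack([a,b]),(800,400),interpolation=2))
"
```

```text
[0.5196 0.2568 0.0989] [-1.   -0.76  1.75] [0.034 0.162 0.034] [ -0.38 -42.75 -12.35  -0.09  -0.33   0.  ] 0.18415928145141364
```

View pics/c17.png

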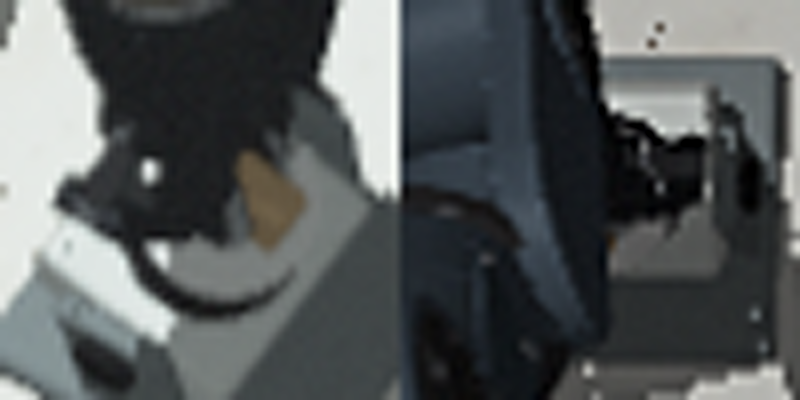

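```bash
python3 -c "
from h import *
th=.34;n=np.array([-np.sin(th),0,np.cos(th)]);t=np.array([np.cos(th),0,np.sin(th)]);y=np.array([0,1.,0]);c=np.array([.527,.2575,.083])
a=cv2.imread('pics/scene17.png');z=cv2.imread('pics/scene0.png')
k=12
def f(im,lst):
    o=cv2.resize(im[250:300,210:260],None,fx=k,fy=k,interpolation=cv2.INTER_NEAREST)
    for p,col in lst:
        u,v=proj('scene',p);cv2.circle(o,(int((u-210+.5)*k),int((v-250+.5)*k)),2,col,-1)
    return o
A=np.linspace(0,2*np.pi,40)
pl=[(c+.028*(np.cos(q)*t+np.sin(q)*y),(0,0,255)) for q in A]+[(c,(0,0,255))]
ti=[(c+.032*(np.cos(q)*t+np.sin(q)*y),(0,255,0)) for q in A]+[(c+.008*n+.032*(np.cos(q)*t+np.sin(q)*y),(255,0,0)) for q in A]+[(c+.04*n+s*.022*t+w*.008*y,(255,0,255)) for s in(-1,1) for w in (-1,1)]
cv2.imwrite('pics/o17.png',cv2.resize(np.hstack([f(z,pl),f(a,ti)]),(800,400),interpolation=cv2.INTER_AREA))
"
```

```text
(no output)
```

View pics/o17.png

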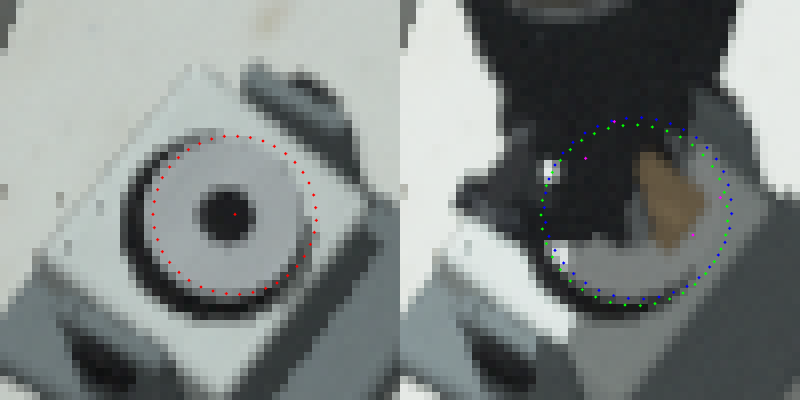

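Emit:
send_rows --increments '[{"delta_pos": [0,0,0],"yaw": 0},{"delta_pos": [0,0,0],"yaw": 0},{"delta_pos": [0,0,0],"yaw": 0}]' --fingers 0

```text
clock: 20.18
tool_pos: [0.5196, 0.2568, 0.099]
ee_rot: [-1.567, 0.007, 3.134]
ft_force: [-2.9, 0.1, 1.4]
gripper_width: 0.178
```

```bash
python3 st.py
```

```text
[0.5196 0.2568 0.099 ] [-2.9   0.13  1.44] [-0.026  0.192 -0.023] [ -0.37 -42.72 -12.32  -0.09  -0.32   0.  ] 0.17819942975282171
```

Emit:
send_rows --increments '[{"delta_pos": [-0.01,0.02,0],"yaw": 0},{"delta_pos": [-0.02,0.04,0],"yaw": 0},{"delta_pos": [-0.02,0.05,0],"yaw": 0},{"delta_pos": [-0.02,0.05,0],"yaw": 0}]'

```text
clock: 20.68
tool_pos: [0.5208, 0.2568, 0.0966]
ee_rot: [-1.567, 0.007, 3.134]
ft_force: [-2.3, -1.0, 4.7]
gripper_width: 0.175
```

```bash
python3 st.py
```

```text
[0.5208 0.2568 0.0966] [-2.32 -1.05  4.69] [0.018 0.153 0.014] [ -0.44 -41.5  -12.15  -0.07  -0.46  -0.  ] 0.17486460376759713
```

```bash
python3 -c "
from h import *
im=[read_camera('scene') for _ in range(3)];top=read_camera('top')
a=np.mean(im,0).astype(np.uint8);cv2.imwrite('pics/scene18.png',a);cv2.imwrite('pics/top18.png',top)
p=cv2.imread('pics/scene16.png')
k=24
f=lambda m:cv2.resize(m[262:286,232:256-7+0],None,fx=k,fy=k,interpolation=cv2.INTER_CUBIC)
cv2.imwrite('pics/o18.png',np.hstack([f(p),f(a)])[:, :800])
"
```

```text
(no output)
```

View pics/o18.png

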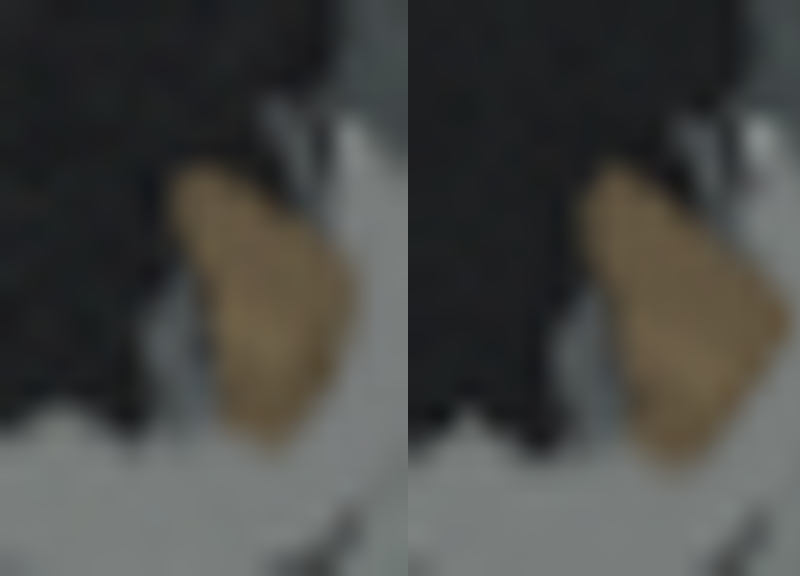

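```bash
python3 -c "
from h import *
for th in(.25,.3,.35,.4,.45,.5):
  n=np.array([-np.sin(th),0,np.cos(th)]);t=np.array([np.cos(th),0,np.sin(th)]);c=np.array([.529,.2585,.081])
  P=lambda s,w,h:np.array(proj('scene',c+s*.022*t+w*.008*np.array([0,1,0])+h*n))
  A=P(-1,-1,.04);B=P(-1,-1,.008);C=P(-1,1,.008);D=P(-1,1,.04)
  print(th,((B-A)*24).round(),((C-B)*24).round(),'A',((A-[232,262]+.5)*24).round(),'D',((D-[232,262]+.5)*24).round())
"
```

```text
0.25 [-27. 100.] [-82. 110.] A [392. 288.] D [308. 400.]
0.3 [-39.  92.] [-82. 110.] A [405. 302.] D [322. 414.]
0.35 [-50.  84.] [-82. 110.] A [418. 315.] D [335. 427.]
0.4 [-62.  75.] [-82. 110.] A [431. 328.] D [348. 440.]
0.45 [-73.  66.] [-82. 110.] A [442. 342.] D [359. 454.]
0.5 [-84.  57.] [-82. 110.] A [454. 355.] D [371. 467.]
```

```bash
python3 -c "
from h import *
for nm in('scene15','scene16','scene18'):
  a=cv2.imread(f'pics/{nm}.png')[258:290,228:256].astype(np.float32)
  u=cv2.resize(a,None,fx=12,fy=12,interpolation=cv2.INTER_CUBIC)
  br=u[:,:,2]-u[:,:,0]   # brown-ness
  m=(br>22).astype(np.uint8);cs,_=cv2.findContours(m,0,1);k=max(cs,key=cv2.contourArea)
  print(nm,cv2.contourArea(k)/144, (cv2.approxPolyDP(k,5,True)[:,0]/12).round(2).tolist())
"
```

```text
scene15 47.88194444444444 [[13.17, 10.08], [12.5, 12.0], [14.25, 17.58], [14.33, 20.25], [16.33, 21.33], [18.75, 18.75], [19.5, 14.75], [17.5, 12.42]]
scene16 46.66319444444444 [[12.08, 11.33], [11.5, 13.25], [12.75, 15.92], [13.5, 21.33], [15.42, 22.25], [17.75, 19.33], [18.5, 15.75], [16.5, 13.42], [13.08, 11.33]]
scene18 54.010416666666664 [[12.5, 11.33], [11.58, 12.58], [11.67, 14.0], [12.83, 16.58], [13.58, 22.17], [15.17, 23.08], [17.58, 20.92], [19.75, 17.0], [14.92, 12.58]]
```

Emit:
send_rows --increments '[{"delta_pos": [0,0.02,0],"yaw": 0},{"delta_pos": [0,0.02,0],"yaw": 0}]' --fingers 18.6

```text
clock: 21.12
tool_pos: [0.5203, 0.2568, 0.0953]
ee_rot: [-1.567, 0.006, 3.134]
ft_force: [-1.9, -0.7, 4.1]
gripper_width: 0.185
```

```bash
python3 st.py
```

```text
[0.5203 0.2568 0.0953] [-1.92 -0.72  4.09] [0.01  0.381 0.063] [-7.800e-01 -4.202e+01 -1.261e+01 -1.700e-01 -6.500e-01  1.000e-02] 0.18496380002971222
```

Emit:
send_rows --increments '[{"delta_pos": [0,0,0],"yaw": 0},{"delta_pos": [0,0,0],"yaw": 0}]' --fingers 18.8

```text
clock: 21.38
tool_pos: [0.5205, 0.2567, 0.0951]
ee_rot: [-1.567, 0.006, 3.134]
ft_force: [-0.6, -0.7, 0.7]
gripper_width: 0.194
```

```bash
python3 st.py;cat > br.py <<'E'
from h import *
import sys
nm=sys.argv[1]
a=np.mean([read_camera('scene') for _ in range(2)],0).astype(np.uint8);cv2.imwrite(f'pics/{nm}.png',a)
u=cv2.resize(a[258:290,228:256].astype(np.float32),None,fx=12,fy=12,interpolation=cv2.INTER_CUBIC)
m=((u[:,:,2]-u[:,:,0])>22).astype(np.uint8);cs,_=cv2.findContours(m,0,1);k=max(cs,key=cv2.contourArea)
print(nm,cv2.contourArea(k)/144, (cv2.approxPolyDP(k,5,True)[:,0]/12).round(2).tolist())
cv2.imwrite(f'pics/{nm}z.png',cv2.resize(a[250:300,210:260],(600,600),interpolation=2))
E
python3 br.py scene19
```

```text
[0.5205 0.2567 0.0951] [-0.58 -0.66  0.66] [ 0.018  0.125 -0.025] [ -0.25 -43.3  -12.08  -0.08  -0.23   0.  ] 0.19410954794827132
scene19 61.982638888888886 [[12.67, 11.42], [11.92, 12.67], [11.92, 15.17], [13.17, 18.25], [13.75, 22.25], [15.83, 23.67], [19.58, 20.33], [20.75, 17.83], [15.17, 12.75]]
```

View pics/scene19z.png

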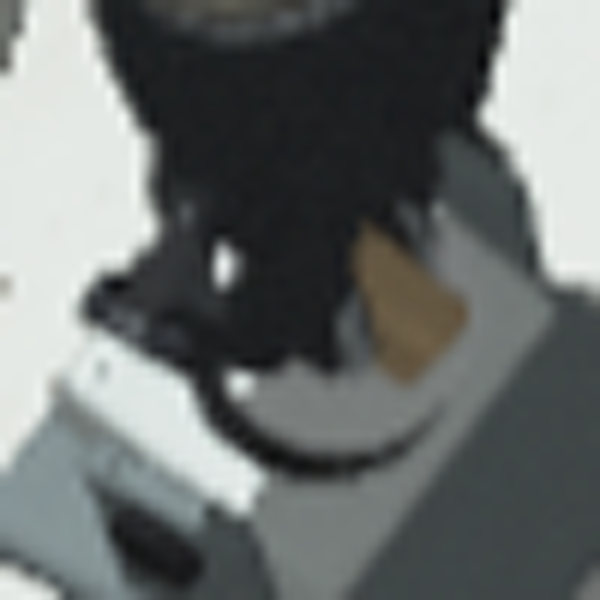

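Emit:
send_rows --increments '[{"delta_pos": [0,0,0],"yaw": 0},{"delta_pos": [0,0,0],"yaw": 0},{"delta_pos": [0,0,0],"yaw": 0}]' --fingers 0

```text
clock: 21.85
tool_pos: [0.5205, 0.2568, 0.0952]
ee_rot: [-1.567, 0.006, 3.134]
ft_force: [-1.3, -0.7, 2.1]
gripper_width: 0.178
```

```bash
python3 st.py; python3 br.py scene20
```

```text
[0.5205 0.2568 0.0952] [-1.27 -0.67  2.07] [0.067 0.135 0.004] [ -0.32 -42.84 -12.04  -0.11  -0.27   0.  ] 0.17795962647926333
scene20 61.111111111111114 [[12.75, 11.5], [11.92, 12.67], [11.83, 14.42], [13.08, 17.5], [13.75, 22.25], [14.75, 23.42], [15.92, 23.67], [19.42, 20.5], [20.75, 17.75], [14.92, 12.58]]
```

Emit:
send_rows --increments '[{"delta_pos": [-0.01,0.03,0],"yaw": 0},{"delta_pos": [-0.02,0.06,0],"yaw": 0},{"delta_pos": [-0.03,0.08,0],"yaw": 0},{"delta_pos": [-0.03,0.08,0],"yaw": 0},{"delta_pos": [-0.03,0.08,0],"yaw": 0}]'

```text
clock: 22.58
tool_pos: [0.5223, 0.2567, 0.0916]
ee_rot: [-1.567, 0.007, 3.134]
ft_force: [-1.4, -0.2, 5.7]
gripper_width: 0.177
```

```bash
for i in 1 2 3; do python3 st.py; python3 br.py scene21$i; done
```

```text
[0.5223 0.2567 0.0916] [-1.41 -0.16  5.71] [-0.093  0.249  0.011] [-2.500e-01 -4.083e+01 -1.159e+01 -4.000e-02 -4.900e-01 -0.000e+00] 0.17654085449656093
scene211 61.65277777777778 [[12.5, 11.33], [11.33, 14.5], [12.92, 18.42], [13.33, 22.42], [14.58, 23.67], [15.75, 23.83], [19.42, 20.5], [20.42, 18.5]]
[0.5223 0.2568 0.0916] [-1.38 -0.28  5.77] [-0.023  0.267 -0.002] [-2.500e-01 -4.085e+01 -1.159e+01 -4.000e-02 -4.900e-01 -0.000e+00] 0.1794318767110655
scene212 61.85069444444444 [[12.58, 11.33], [11.25, 14.08], [12.92, 18.5], [13.33, 22.5], [14.5, 23.67], [15.75, 23.83], [19.58, 20.25], [20.33, 18.17]]
[0.5223 0.2567 0.0916] [-2.18  0.6   7.13] [0.044 0.251 0.008] [-2.500e-01 -4.085e+01 -1.159e+01 -4.000e-02 -4.900e-01 -0.000e+00] 0.17918242135712667
scene213 61.614583333333336 [[12.33, 11.42], [11.33, 14.5], [12.92, 18.5], [13.33, 22.42], [14.17, 23.42], [15.67, 23.83], [19.58, 20.25], [20.42, 18.33]]
```

View pics/scene213z.png

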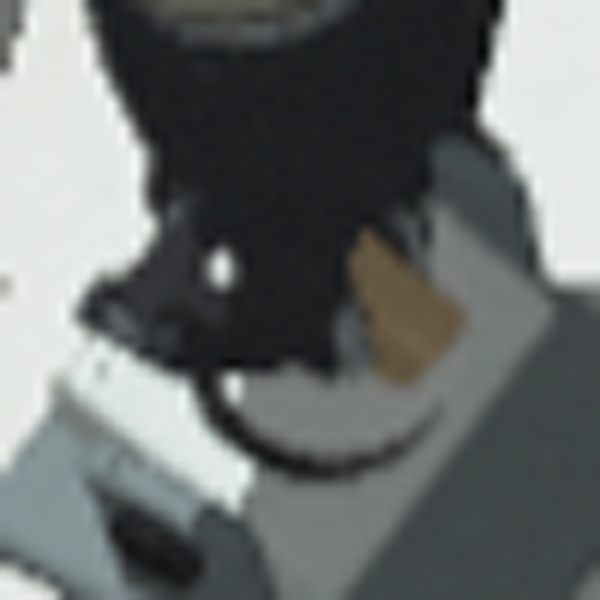

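```bash
python3 -c "
from h import *
cv2.imwrite('pics/topF.png',read_camera('top'));cv2.imwrite('pics/sceneF.png',read_camera('scene'))
cv2.imwrite('pics/F.png',np.hstack([cv2.resize(cv2.imread('pics/topF.png'),(400,250)),cv2.resize(cv2.imread('pics/sceneF.png'),(400,250))]))"; python3 st.py
```

```text
[0.5223 0.2568 0.0917] [-1.19 -1.16  5.68] [-0.032  0.281  0.061] [-2.500e-01 -4.086e+01 -1.159e+01 -4.000e-02 -4.900e-01 -0.000e+00] 0.17491333596634986
```

View pics/F.png

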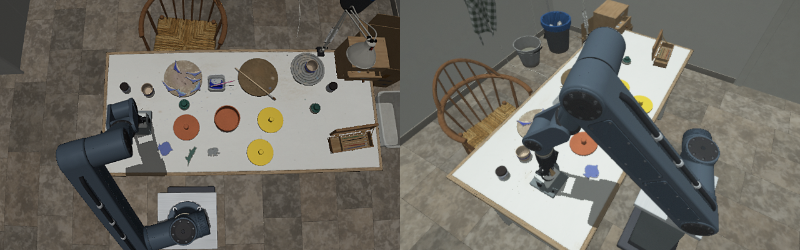

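The last pictures show the lid flat on the bare table at (186,127), clear of the dish at (227,119). The elephant, the green round pieces and the yellow lids are where they were, and the tile is held on the plate. I'm handing the job in.

```bash
python3 -c "
from plant import *
print(sign_off())"
```

```text
the job is handed in; nothing more can be done
None
```

I set the lid knob up on the bare table, about 0.22 m from the dish. The tile was pressed on the reader's plate and held in the gripper when I handed the job in, at about 23 s; no verdict was reported.

**How the tile was tilted:** The interface cannot tilt the tool. I first turned the tile in the grip by pressing its edge on the dish rim. I then loosened the fingers twice over the plate so the tile could settle flush, gripped it again and pressed along the plate's normal.

**Last checks:**
- **Push:** about 6 N along the plate's normal, after a 4 mm advance. That puts the plate in by roughly 3 to 4 mm, judged from the spring's figures because the plate joint cannot be read.
- **Stillness and grip:** the arm's pose stayed the same over four readings, and the jaws stayed closed on the bar.
- **Bystanders:** the elephant, the green round pieces (one of them probably the timer) and the yellow lids look unmoved in the final pictures.

**Less certain:**
- **Flushness:** I could not measure it to 0.05 rad. One edge of the bar pointed to about 0.32–0.35 rad, against a slope of about 0.34 rad measured from the head's corners. The bar's top edge suggested a larger angle, which I put down to the finger hiding part of it.
- **Centring:** the estimate is 3 to 4 mm off centre.
- **Early height error:** my first height for the plate was about 14 mm too high, from a misread knob pixel. I corrected it before touching the plate.

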